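Sample changeover on the tensiometer stage

ROBOT

A 6-joint arm with a two-finger parallel gripper is mounted at the origin on the work surface. World frame = base frame: x ahead of the robot, y to its left, z up, the work surface at z = 0. Lengths are in m, angles in rad, forces in N, time in s.
With the tool pointing down it reaches from about 0.325 to 0.775 m from the base axis. Payload 5.5 kg.
Tool frame: the origin (TCP) lies at the very end of the fingers, on their centre line; the grasp point (between the pads) lies 19 mm behind it (pinch_z is the distance from the TCP to the grasp point, in m); z points along the fingers, y is the line along which they close (so a half turn about z gives the same grasp; the last joint's range is limited). The gripper opens to 85 mm and grips with 20 to 120 N. Pads are 22 mm wide; open, the fingers measure 114 mm over their backs; the gripper's body (76 mm by 85 mm) begins 54 mm behind the grasp point. The pads swing forward as they close: fully open they stand 13 mm farther back than shut.
Start: joints at [1.185, 0.091, 1.231, -0, 1.82, -0.057], TCP at [0.194, 0.568, 0.231] pointing down, gripper open.
Joint ranges: [-2.87, 2.87], [-0.86, 2.18], [0.17, 2.46], [-1.51, 4.65], [0.06, 2.69], [-2.65, 2.65]. Speed limits (rad/s): [2.57, 2.57, 3.01, 3.14, 3.14, 3.14].

INTERFACE

Orientations are given as [roll, pitch, yaw] about the fixed x, y, z axes, in that order (R = Rz(yaw) Ry(pitch) Rx(roll)).
In Python, from station import * gives the robot as it stands.
- The arm moves only by the tool arm_command, never from a script. Its argument "motion" is a list of rows, each a list of 3 entries, a list of its own where there are three numbers: the closure, from 0 (fully open) to 1 (shut), then the shift along the tool's x, y, z in mm, then the turn about the tool's z in degrees. A call has 1 to 12 rows; each row shifts and turns the commanded pose from where the row before left it, along the tool's axes as they then stand; what a row does not reach is not made up. A row lasts 1/10 s, in which the tool goes at most 50 mm and 8.59 degrees, less where a joint would pass 70% of its speed; a pose out of reach is approached as far as the arm can. A call with a gripper value outside its range is refused whole. The fingers move at their own pace and stop on an object; "newtons" is the grip in N (left out, the last holds). Time passes only in rows, so rows that do not move let the fingers close. It gives the time, the measured TCP pose, the force, the opening and the grip force at its end, in the units of the state.
- sense(): the state, without advancing time (a new reading comes with each control period).
- capture(name): name is "scene" or "top"; returns a dict with "frame" (480x640x3 uint8, blue, green, red), "vertical_fov" (degrees; the focal length in pixels is half the picture's height over the tangent of half this angle, whatever the lens; pixels are square), "cx", "cy" (the principal point, pixels), "k1" (the pictures are not rectified: a ray, as slopes to the right and down, at radius r is drawn at 1 + k1 r^2 times it, then the intrinsics apply), "extrinsics" (4x4, takes a point from world to camera coordinates). Camera axes: x right, y up, looking along -z (the intrinsics and any distortion apply to the point x, -y, -z); pixel columns grow to the right and rows downward; lengths in m; the calibration is good to about 2 mm. A picture is of the moment at which its call begins. There is no depth.
- sign_off(): hands the job in; it is judged then, once.
Trained networks look in a picture, given as the dict that the camera call returned (one of the last four; its "shot" number tells which), for a name from the list of things; names that differ only in an ending like _2 or _b are one class to them, and where a whole thing is asked for, a point or a joint stands for the part that bears it (a point fixed in the world has none). Each returns a list of dicts, best first, with "conf" (0 to 1); they miss things now and then, are a little off and sometimes report something else, mostly with a low value. They report only what shows in the picture. A call takes as long as a camera call. They do not tell look-alikes from the thing itself.
- outline_of(picture, name): "mask" (480x640 bool, what is visible of it) and "uv" ([column, row] in pixels, amid what is visible of it).
- spot_point(picture, name): "uv" ([column, row] in pixels: a listed point, or the origin of a listed thing).
The state is a dict: "clock": time; "joints": joint angles; "dq": joint speeds; "effort": joint torques, N m; "ee_pos": TCP position; "orientation": TCP orientation; "wrist_force": force on the tool from outside, world axes, zero at the start; "moment": the same for the moment, N m; "opening": finger opening in m; "gripper_force": force on a finger pad.
Only numpy, scipy, OpenCV 4.12 (cv2) and the standard library are available. Lean on these libraries where they do the work, as an engineer would, in place of code of your own. Each camera call takes 0.05 s, during which the arm holds its last target. There are 200 camera calls.

TASK

Change over the samples on the stage: take the steel cup off it, tip all the measured pellets out of the cup into the blue tray, and stand the empty cup upright on the round rubber mat. Register every coloured test bar on the stage, each lying flat in the bay of its own colour with its long side pushed flush against the fence and its end against that bay's end stop. Leave the bottle, jar and mouse where they are, and let go of everything.

Things in the scene. Friction and masses are not known exactly. Their poses are not given: they have to be found in the camera images.
- stage: fixed sample stage: aluminium plate 130 (x) by 270 (y) by 12 mm, origin at the centre of its underside, z up. Steel stops 12 mm high stand on it (tops at 24 mm): a fence along the whole +x edge, inner face at x = +56 mm, and three end stops, ribs 8 mm thick, reaching 44 mm from the fence towards -x, making three bays. Bay floors are painted blue, red, yellow from -y to +y
- bay_blue (a point): point on the plate's top face in the blue bay where the centre of the underside of the blue bar lies once registered: 12.5 mm from the fence (towards +x) and 25 mm from this bay's end stop (towards +y); axes as the stage. The bar lies lengthwise along y; the next bay's end stop is 27 mm beyond its -y end
- bay_red (a point): point on the plate's top face in the red bay where the centre of the underside of the red bar lies once registered: 12.5 mm from the fence (towards +x) and 25 mm from this bay's end stop (towards +y); axes as the stage. The bar lies lengthwise along y; the next bay's end stop is 27 mm beyond its -y end
- bay_yellow (a point): point on the plate's top face in the yellow bay where the centre of the underside of the yellow bar lies once registered: 12.5 mm from the fence (towards +x) and 25 mm from this bay's end stop (towards +y); axes as the stage. The bar lies lengthwise along y; the next bay's end stop is 27 mm beyond its -y end
- bar_blue: loose blue metal test bar, 50 (its x) by 25 (its y) by 20 mm high, 70 g or so; origin at the centre of its underside, z up. Starts flat on the bench. May be absent
- bar_red: loose red metal test bar, 50 (its x) by 25 (its y) by 20 mm high, 70 g or so; origin at the centre of its underside, z up. Starts flat on the bench. May be absent
- bar_yellow: loose yellow metal test bar, 50 (its x) by 25 (its y) by 20 mm high, 70 g or so; origin at the centre of its underside, z up. Starts flat on the bench. May be absent
- cup: loose open steel cup, 0.22 kg or so: outer radius 34 mm at the foot, 41 mm at the rim, 72 mm high, wall 3 mm. Origin at the centre of its underside, z up through the mouth. A black octagonal handle, 20 mm over its flats (one flat on top), sticks out level along -x, 38 to 140 mm from the axis, centreline 62 mm above the underside. Starts upright on the stage, handle towards the robot
- pellet0: white ceramic pellet 0, a loose cylinder 18 mm in diameter and 18 mm long, 20 g; origin at the centre of one end face, its z runs along the axis through the pellet. Starts inside the cup. May be absent
- pellet1: white ceramic pellet 1, a loose cylinder 18 mm in diameter and 18 mm long, 20 g; origin at the centre of one end face, its z runs along the axis through the pellet. Starts inside the cup. May be absent
- pellet2: white ceramic pellet 2, a loose cylinder 18 mm in diameter and 18 mm long, 20 g; origin at the centre of one end face, its z runs along the axis through the pellet. Starts inside the cup. May be absent
- pellet3: white ceramic pellet 3, a loose cylinder 18 mm in diameter and 18 mm long, 20 g; origin at the centre of one end face, its z runs along the axis through the pellet. Starts inside the cup. May be absent
- pellet4: white ceramic pellet 4, a loose cylinder 18 mm in diameter and 18 mm long, 20 g; origin at the centre of one end face, its z runs along the axis through the pellet. Starts inside the cup. May be absent
- tray: blue plastic returns tray, fixed, 180 by 180 mm outside, 50 mm high, walls and floor 5 mm; origin at the centre of its underside
- tray_in (a point): centre of the tray's inner floor, 5 mm above the bench; axes as the tray
- mat: round black rubber mat, fixed to the bench, 110 mm in diameter, 3 mm thick; origin at the centre of its underside
- solvent: amber bottle, 52 mm in diameter, 120 mm high; bystander, origin at the centre of its underside
- jar: clear jar, 56 mm in diameter, 60 mm high; bystander, origin at the centre of its underside
- mouse: black computer mouse, 100 by 58 mm, 32 mm high; bystander, origin at the centre of its underside
Not all that is in view belongs to the job. There is more than one size of the bar_yellow; the one meant has the size given above.

How it is judged:
By the outcome, as a careful person would: the job done as asked, in the order asked, and still so for the second after the job is handed in, with the robot touching nothing.
Of pellet0, pellet1, pellet2, pellet3, pellet4 only 3 to 5 are there at a start; the rules pass over those that are not, and their reading is None.
Of bar_blue, bar_red, bar_yellow only 2 to 3 are there at a start; the rules pass over those that are not, and their reading is None.
At some moment in a run one of bar_blue, bar_red, bar_yellow may be knocked a few centimetres aside while the robot is not near it.
It also fails if it takes over 210 s, if anything falls off the work surface, if the arm or the gripper's body presses on something with over 40 N, if the wrist force passes 120 N, or if a joint passes its speed limit or range.

## Working session

There is one attempt and no reset: what is moved stays moved. The work goes in short steps, Python scripts to look and compute and a tool call to move; the robot and the scene stay as the last step left them, time stands still between calls to the robot, and variables do not carry over. Pictures are saved under pics/ and viewed, at most 14 in all, crops included, and the job is handed in when it is done.

Besides the shell and the picture viewer there is one more tool, called after "Emit:" by a JSON object that holds its "method" and its "body", one argument or row to a line. arm_command: Moves the arm, as the interface text tells. Its arguments: {"type":"object","properties":{"motion":{"type":"array"},"newtons":{"type":"number"}},"required":["motion"]}

```bash
ls; mkdir -p pics; python3 - <<'E'
from station import *
import cv2,numpy as np
for n in("scene","top"):
    p=capture(n); cv2.imwrite(f"pics/{n}0.png",p["frame"])
    print(n,p["vertical_fov"],p["cx"],p["cy"],p["k1"],p["extrinsics"])
print(sense())
E
```

```text
pics
scene 53.33562713208002 316.1194910097215 244.88146114752635 -0.057216397128651494 [[-0.3012738   0.95342192  0.01485743  0.19187136]
 [-0.52563182 -0.17905541  0.83165519  0.23289144]
 [ 0.79557859  0.24274638  0.5550936  -1.46897703]
 [ 0.          0.          0.          1.        ]]
top 48.90709439430729 321.94172457993966 238.21215772394896 -0.006468566358957923 [[ 0.0112753  -0.99976383  0.01857827 -0.02541233]
 [ 0.98197916  0.01457618  0.1884263  -0.55447481]
 [-0.1886526   0.01611891  0.98191159 -1.00385811]
 [ 0.          0.          0.          1.        ]]
{'clock': 0.1, 'joints': array([ 1.18530602e+00,  9.17770252e-02,  1.23177345e+00,  5.63581546e-06,
        1.81976270e+00, -5.67002886e-02]), 'dq': array([ 4.50833079e-04, -9.07182168e-05, -2.21355455e-03, -6.24191834e-04,
       -1.05941806e-04,  1.04018094e-03]), 'effort': array([ 9.17205798e-04, -4.60216999e+01, -4.19219649e+01, -1.75795003e-04,
        1.06705487e-02,  2.75895326e-05]), 'ee_pos': array([0.19364758, 0.56763507, 0.23026333]), 'orientation': array([-3.13987521e+00, -1.02957347e-04,  2.81280393e+00]), 'wrist_force': array([-0.51457025,  0.22931288, -0.4432166 ]), 'moment': array([ 0.02505655, -0.0114006 , -0.01346218]), 'gripper_force': 0.0, 'opening': 0.08543527899124434}
```

View pics/scene0.png

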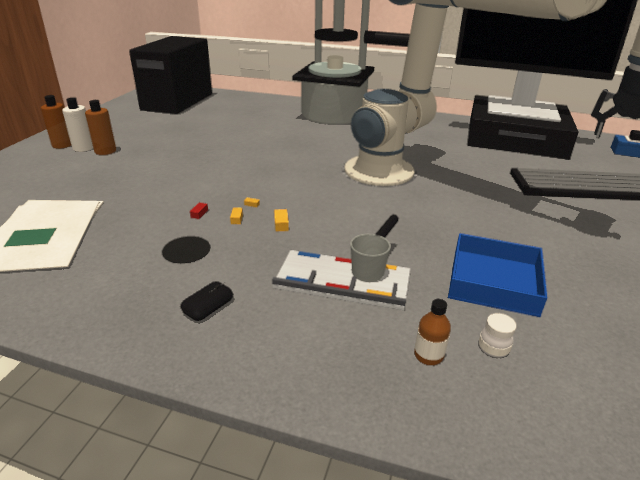

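View pics/top0.png

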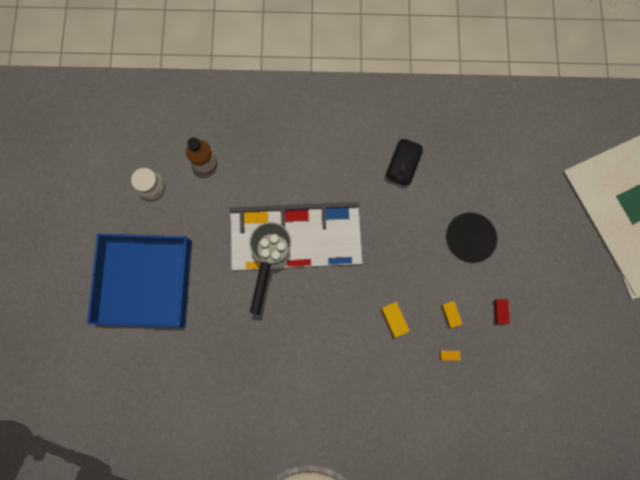

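```bash
cat > h.py <<'E'
from station import *
import cv2,numpy as np
from scipy.spatial.transform import Rotation as Rt
def K(p):
    f=240/np.tan(np.radians(p["vertical_fov"])/2)
    return np.array([[f,0,p["cx"]],[0,f,p["cy"]],[0,0,1]]),np.array([p["k1"],0,0,0.])
def ray(p,uv):
    k,d=K(p); s=cv2.undistortPoints(np.float64(uv).reshape(-1,1,2),k,d)[:,0]
    E=p["extrinsics"]; R=E[:3,:3]; c=-R.T@E[:3,3]
    return c,np.c_[s[:,0],-s[:,1],-np.ones(len(s))]@R
def at_z(p,uv,z):
    c,v=ray(p,uv); return c+v*((z-c[2])/v[:,2])[:,None]
def proj(p,X):
    k,d=K(p); E=p["extrinsics"]; Y=np.atleast_2d(X)@E[:3,:3].T+E[:3,3]; Y=Y*[1,-1,-1]
    return cv2.projectPoints(Y,np.zeros(3),np.zeros(3),k,d)[0][:,0]
def rect(p,m,z):
    m=m.astype(np.uint8); cs=cv2.findContours(m,cv2.RETR_EXTERNAL,cv2.CHAIN_APPROX_NONE)[0]
    c=max(cs,key=cv2.contourArea)[:,0].astype(float)
    w=at_z(p,c,z)[:,:2]*1000
    return cv2.minAreaRect(w.astype(np.float32))
E
python3 - <<'E'
from h import *
np.set_printoptions(precision=4,suppress=True)
for n in("top","scene"):
    p=capture(n)
    for nm,z in [("stage",0),("bay_blue",.012),("bay_red",.012),("bay_yellow",.012),("cup",.012),("tray",0),("tray_in",.005),("mat",0.0),("bar_blue",0),("bar_red",0),("bar_yellow",0),("solvent",0),("jar",0),("mouse",0),("pellet0",.03)]:
        for q in spot_point(p,nm):
            if q["conf"]>.2: print(n,nm,round(q["conf"],2),np.round(q["uv"]),at_z(p,[q["uv"]],z)[0])
    for nm in("bar_blue","bar_red","bar_yellow"):
        for q in outline_of(p,nm):
            if q["conf"]>.2: print(n,nm,"mask",round(q["conf"],2),np.round(q["uv"]),q["mask"].sum(),rect(p,q["mask"],.02))
E
```

```text
top stage 0.67 [296. 239.] [0.5627 0.0351 0.    ]
top bay_blue 0.73 [336. 207.] [ 0.6304 -0.0479  0.012 ]
top bay_red 0.57 [295. 218.] [0.6049 0.0372 0.012 ]
top bay_red 0.54 [298. 235.] [0.568  0.0319 0.012 ]
top bay_yellow 0.83 [253. 218.] [0.6038 0.1257 0.012 ]
top bay_yellow 0.52 [296. 238.] [0.5621 0.0347 0.012 ]
top cup 0.75 [268. 246.] [0.5447 0.0938 0.012 ]
top tray 0.75 [145. 278.] [0.4761 0.3447 0.    ]
top tray 0.39 [273. 255.] [0.5284 0.0826 0.    ]
top tray_in 0.86 [145. 281.] [0.4686 0.3432 0.005 ]
top tray_in 0.7 [265. 244.] [0.5491 0.1003 0.005 ]
top mat 0.62 [266. 244.] [0.5513 0.0977 0.    ]
top mat 0.61 [204. 166.] [0.7197 0.2358 0.    ]
top mat 0.29 [338. 211.] [ 0.6239 -0.053   0.    ]
top bar_red 0.68 [497. 312.] [ 0.4148 -0.3829  0.    ]
top bar_red 0.64 [451. 315.] [ 0.4078 -0.2862  0.    ]
top bar_yellow 0.89 [394. 319.] [ 0.3991 -0.1689  0.    ]
top bar_yellow 0.54 [448. 315.] [ 0.4079 -0.2802  0.    ]
top bar_yellow 0.49 [450. 356.] [ 0.3263 -0.2826  0.    ]
top solvent 0.75 [205. 162.] [0.7287 0.2357 0.    ]
top jar 0.94 [150. 188.] [0.6687 0.3492 0.    ]

[... 2099 characters left out ...]
0.54 [201. 212.] 219 ((434.890380859375, -374.72064208984375), (74.40948486328125, 43.49293518066406), 2.266094446182251)
scene bar_yellow mask 0.7 [278. 217.] 307 ((407.2563781738281, -162.6334686279297), (106.63429260253906, 32.977806091308594), 20.352230072021484)
scene bar_yellow mask 0.61 [238. 215.] 188 ((426.7161865234375, -275.4762268066406), (80.6057357788086, 29.50907325744629), 24.920503616333008)
scene bar_yellow mask 0.41 [252. 204.] 93 ((350.3983459472656, -267.4078674316406), (38.07564926147461, 35.70249938964844), 18.93821144104004)
scene bar_yellow mask 0.25 [499. 275.] 6287 ((458.37713623046875, 349.53753662109375), (191.23028564453125, 259.5809020996094), 87.9272689819336)
```

```bash
python3 - <<'E'
import cv2
a=cv2.imread("pics/top0.png")
cv2.imwrite("pics/c1.png",cv2.resize(a[290:370,370:520],None,fx=5,fy=5,interpolation=cv2.INTER_CUBIC))
cv2.imwrite("pics/c2.png",cv2.resize(a[195:325,220:370],None,fx=4.5,fy=4.5,interpolation=cv2.INTER_CUBIC))
E
```

```text
(no output)
```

View pics/c1.png

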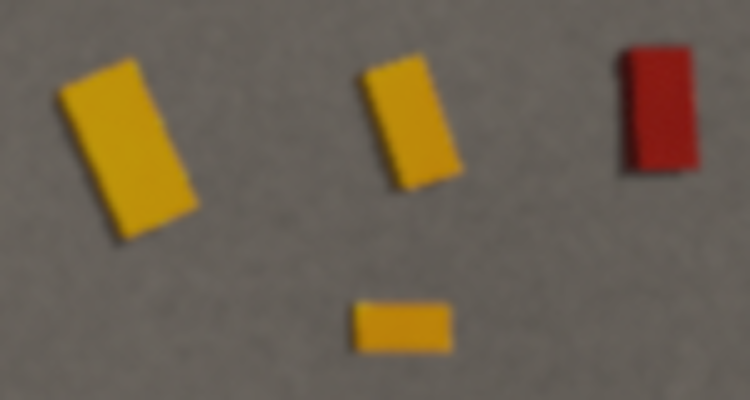

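View pics/c2.png

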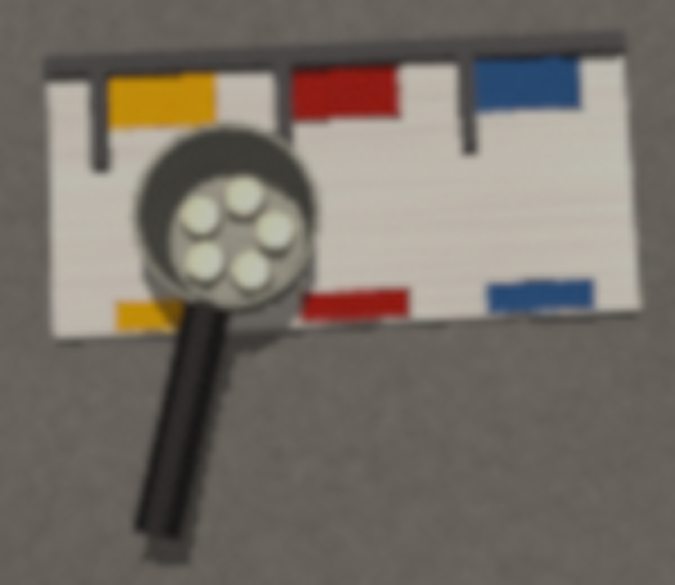

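Candidates for bar_yellow in the top view are (396,320), about 66x36 mm; (452,315), about 50x27 mm; and (450,356), about 40x18 mm. Only (452,315) fits 50x25, and the crop confirms it. The red bar is at (502,312), there is no blue bar, and the cup holds five pellets standing upright. Next I fit the poses.

```bash
cat >> h.py <<'E'
def dark(v): return v
def pose2(x): c,s=np.cos(x[2]),np.sin(x[2]); return np.array([[c,-s],[s,c]]),np.array(x[:2])
def world(x,P):
    P=np.float64(P)/1000; R,t=pose2(x); return np.c_[P[:,:2]@R.T+t,P[:,2]]
def go(pos,yaw):
    """print tool-axis shift (mm) and turn (deg, mod 180) from the present pose"""
    s=sense(); R=Rt.from_euler('xyz',s["orientation"]).as_matrix()
    d=R.T@(np.array(pos)-s["ee_pos"])*1000
    t=-(np.degrees(yaw-s["orientation"][2])); t=(t+90)%180-90
    print("shift",np.round(d,1),"turn",round(t,1),"q6",s["joints"][5])
E
python3 - <<'E'
from h import *
from scipy.optimize import least_squares
np.set_printoptions(precision=4,suppress=True)
p=capture("top")
cr=lambda a:(np.float64(a)+.5)/4.5-.5+[220,195]
# stage
uv=cr([(44,60),(625,32),(54,338),(641,308),(108,150),(477,150)])
def f(x):
    y=x[3]*1000
    P=[(65,135,24),(65,-135,24),(-65,135,12),(-65,-135,12),(20,y,12),(20,y-170,24)]
    r=proj(p,world(x,P))-uv; r[4:,1]=0; return r.ravel()
s=least_squares(f,[.57,.035,0,.107]); print("stage",s.x,s.fun.reshape(-1,2))
for k in range(3): print("bay",world(s.x,[(43.5,s.x[3]*1000-25-85*k,12)]))
# cup
uvc=cr([(136,215),(316,222),(224,124),(137,527),(180,540)])
def g(x):
    R,t=pose2(x); t3=np.r_[t,.084]
    th=np.linspace(0,2*np.pi,180); C=proj(p,np.c_[t[0]+.041*np.cos(th),t[1]+.041*np.sin(th),0*th+.084])
    e=[C[:,0].min()-uvc[0,0],C[:,0].max()-uvc[1,0],C[:,1].min()-uvc[2,1]]
    H=proj(p,world(x,[(-140,4,84),(-140,-4,84)])).mean(0)-uvc[3:].mean(0)
    return np.r_[e,H]
s=least_squares(g,[.55,.09,-.2]); print("cup",s.x,s.fun)
# mat, tray
a=p["frame"].astype(int); 
m=(a.max(2)<45); m[:, :440]=0; m[:, 505:]=0; m[:205]=0;m[270:]=0
print("mat",m.sum(),cv2.minEnclosingCircle(at_z(p,np.argwhere(m)[:,::-1],.003)[:,:2].astype(np.float32)))
h=cv2.cvtColor(p["frame"],cv2.COLOR_BGR2HSV)
t=(cv2.inRange(h,(100,120,40),(130,255,255))>0); t[:,:80]=0;t[:,200:]=0
print("tray",rect(p,t,.05))
# bars
S=[(sx*25,sy*12.5,z) for sx in(1,-1) for sy in(1,-1) for z in(0,20)]
for nm,lo,hi,box in (("red",(0,120,60),(8,255,255),(485,295,515,330)),("yel",(15,120,80),(32,255,255),(438,298,467,332))):
    mm=cv2.inRange(h,lo,hi); k=np.zeros_like(mm); x0,y0,x1,y1=box;k[y0:y1,x0:x1]=255; mm&=k
    q=rect(p,mm>0,.02); print(nm,(mm>0).sum(),q)
    def fb(x):
        H=cv2.convexHull(proj(p,world(x,S)).astype(np.float32)*16)
        im=np.zeros(mm.shape,np.uint8); cv2.fillConvexPoly(im,H.astype(np.int32),255,cv2.LINE_AA,4)
        return float(np.abs(cv2.GaussianBlur(im,(0,0),1).astype(float)-cv2.GaussianBlur(mm,(0,0),1)).sum())
    from scipy.optimize import minimize
    best=min((minimize(fb,[q[0][0]/1000,q[0][1]/1000,a0],method="Nelder-Mead",options=dict(initial_simplex=[[q[0][0]/1000+i*.006,q[0][1]/1000+j*.006,a0+k*.2] for i,j,k in((0,0,0),(1,0,0),(0,1,0),(0,0,1))])) for a0 in(0,.4)),key=lambda r:r.fun)
    print(nm,best.x,best.fun/255)
E
```

```text
stage [0.5666 0.0358 0.0654 0.1072] [[-0.311  -0.5752]
 [ 0.2262 -0.5514]
 [-0.2947  0.5507]
 [ 0.388   0.5149]
 [ 0.1921  0.    ]
 [-0.1917  0.    ]]
bay [[0.6046 0.1207 0.012 ]]
bay [[0.6102 0.0359 0.012 ]]
bay [[ 0.6157 -0.0489  0.012 ]]
cup [ 0.5396  0.083  -0.1763] [-1.145   1.2756 -0.6927 -0.1216  0.6299]
mat 1890 ((0.5715374946594238, -0.33430877327919006), 0.05257267504930496)
tray ((467.29132080078125, 339.4014892578125), (188.13580322265625, 179.1224365234375), 89.04924774169922)
red 339 ((416.3358154296875, -384.48236083984375), (48.400062561035156, 29.105552673339844), 0.9918485283851624)
red [ 0.4164 -0.3883  0.1008] 104.00784313725491
yel 363 ((408.7554626464844, -282.27203369140625), (51.25518798828125, 29.05465316772461), 18.064350128173828)
yel [ 0.4097 -0.2852  0.2616] 59.61176470588235
```

```bash
python3 -c "
from h import *
go([.4264,.1032,.231],2.965)"
```

```text
shift [-3.702e+02 -3.647e+02  3.000e-01] turn -8.7 q6 -0.05666783083466798
```

Emit:
{"method": "arm_command", "body": {
  "motion": [
    [0,[-31,-30,0],0],
    [0,[-31,-30,0],0],
    [0,[-31,-31,0],0],
    [0,[-31,-30,0],0],
    [0,[-31,-31,0],0],
    [0,[-31,-30,0],0],
    [0,[-31,-31,0],0],
    [0,[-31,-30,0],0],
    [0,[-31,-31,0],0],
    [0,[-31,-30,0],0],
    [0,[-30,-31,0],0],
    [0,[-30,-30,0],0]
  ]
}}

```text
clock: 3.25
ee_pos: [0.4265, 0.1012, 0.2316]
orientation: [3.141, 0.001, 2.813]
wrist_force: [-0.1, 0.9, 0.7]
opening: 0.0856
gripper_force: 0.0
```

Emit:
{"method": "arm_command", "body": {
  "motion": [
    [0,[0,0,0],-8.5],
    [0,[0,0,0],0],
    [0,[0,0,0],0]
  ]
}}

```text
clock: 3.55
ee_pos: [0.426, 0.1032, 0.2314]
orientation: [3.141, 0.0, 2.958]
wrist_force: [-0.8, 0.2, 0.4]
opening: 0.0856
gripper_force: 0.0
```

```bash
python3 -c "
from h import *
go([.4264,.1032,.055],2.965)
p=capture('top');cv2.imwrite('pics/t1.png',cv2.resize(p['frame'][195:345,220:370],None,fx=4,fy=4));print(sense()['ee_pos'])"
```

```text
shift [-4.000e-01  1.000e-01  1.764e+02] turn -0.4 q6 -1.2270400229691225
[0.42585554 0.10350945 0.23141142]
```

Emit:
{"method": "arm_command", "body": {
  "motion": [
    [0,[0,0,40],-0.4],
    [0,[0,0,40],0],
    [0,[0,0,40],0],
    [0,[0,0,30],0],
    [0,[0,0,15],0],
    [0,[0,0,11],0],
    [0,[0,0,0],0],
    [0.5,[0,0,0],0],
    [1,[0,0,0],0],
    [1,[0,0,0],0],
    [1,[0,0,0],0],
    [1,[0,0,0],0]
  ],
  "newtons": 110
}}

```text
clock: 4.8
ee_pos: [0.4263, 0.103, 0.0558]
orientation: [3.141, 0.001, 2.968]
wrist_force: [-0.0, 0.9, 2.3]
opening: 0.018
gripper_force: 107.3
```

Emit:
{"method": "arm_command", "body": {
  "motion": [
    [1,[0,0,0],0],
    [1,[0,0,0],0],
    [1,[0,0,-5],0],
    [1,[0,0,-10],0],
    [1,[0,0,-15],0],
    [1,[0,0,-20],0],
    [1,[0,0,-20],0],
    [1,[0,0,-10],0],
    [1,[0,0,0],0],
    [1,[0,0,0],0]
  ]
}}

```text
clock: 5.8
ee_pos: [0.4259, 0.1029, 0.1349]
orientation: [-3.141, -0.001, 2.968]
wrist_force: [0.2, -0.8, -3.0]
opening: 0.0181
gripper_force: 108.1
```

```bash
python3 -c "
from h import *
p=capture('scene');cv2.imwrite('pics/s1.png',cv2.resize(p['frame'][130:330,270:560],None,fx=2.7,fy=2.7));print(sense())"
```

```text
{'clock': 5.85, 'joints': array([ 1.59415073e-01, -3.53051977e-01,  1.80832628e+00,  3.83309798e-05,
        1.68805016e+00, -1.23790156e+00]), 'dq': array([-0.00038161,  0.00487281,  0.01119426,  0.00227328,  0.0058453 ,
        0.00048671]), 'effort': array([ 3.56604818e-03, -2.87248617e+01, -4.46314824e+01, -1.00596466e-01,
       -3.01004900e-01, -8.14627729e-04]), 'ee_pos': array([0.42559103, 0.10287604, 0.13424073]), 'orientation': array([-3.14106272e+00, -1.64917485e-03,  2.96811697e+00]), 'wrist_force': array([-0.23007876, -0.59490553, -2.13544703]), 'moment': array([0.08082749, 0.36648168, 0.01901282]), 'gripper_force': 108.15990004688501, 'opening': 0.01748619932295578}
```

View pics/s1.png

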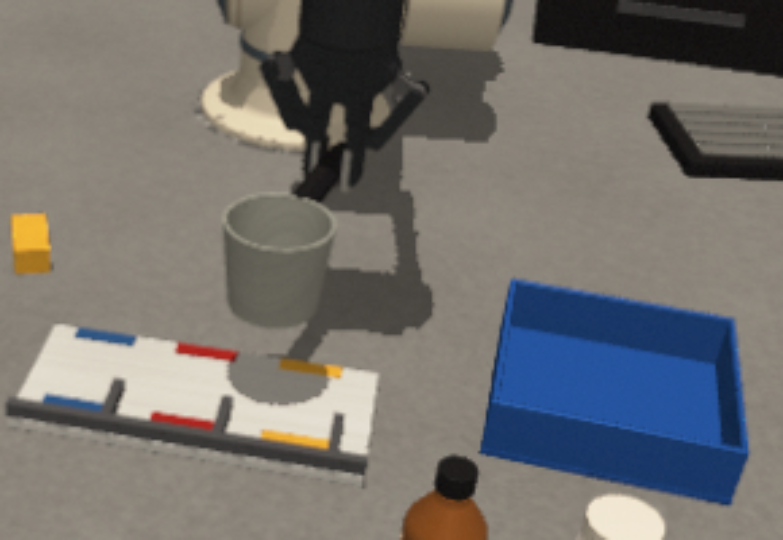

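Emit:
{"method": "arm_command", "body": {
  "motion": [
    [1,[0,0,-12],-3],
    [1,[0,0,-13],-4],
    [1,[0,0,0],-3],
    [1,[0,10,0],0],
    [1,[0,25,0],0],
    [1,[0,35,0],0],
    [1,[0,35,0],0],
    [1,[0,35,0],0],
    [1,[0,35,0],0],
    [1,[0,35,0],0],
    [1,[0,20,0],0],
    [1,[0,9,0],0]
  ]
}}

```text
clock: 7.05
ee_pos: [0.4245, 0.344, 0.1583]
orientation: [-3.14, -0.003, -3.139]
wrist_force: [0.7, 0.2, -2.5]
opening: 0.0176
gripper_force: 113.2
```

Emit:
{"method": "arm_command", "body": {
  "motion": [
    [1,[0,0,0],0],
    [1,[0,0,0],0],
    [1,[0,0,0],0]
  ]
}}

```text
clock: 7.35
ee_pos: [0.426, 0.341, 0.1602]
orientation: [-3.141, 0.0, 3.141]
wrist_force: [0.7, -0.4, -1.2]
opening: 0.018
gripper_force: 116.0
```

Emit:
{"method": "arm_command", "body": {
  "motion": [
    [1,[0,0,0],0],
    [1,[0,0,0],0],
    [1,[0,0,0],0],
    [1,[0,0,0],0]
  ],
  "newtons": 40
}}

```text
clock: 7.75
ee_pos: [0.4259, 0.3417, 0.1604]
orientation: [3.141, 0.0, -3.141]
wrist_force: [0.0, -0.3, -2.1]
opening: 0.0177
gripper_force: 114.1
```

```bash
python3 -c "
from h import *
print(sense()['moment'],sense()['gripper_force'])"
```

```text
[-0.00770305  0.99456116  0.0014347 ] 114.13643561303616
```

Emit:
{"method": "arm_command", "body": {
  "motion": [
    [0.9,[0,0,0],0],
    [0.9,[0,0,0],0],
    [0.9,[0,0,0],0],
    [0.9,[0,0,0],0]
  ],
  "newtons": 30
}}

```text
clock: 8.15
ee_pos: [0.4258, 0.342, 0.1602]
orientation: [-3.142, -0.0, -3.14]
wrist_force: [0.6, -1.1, -4.8]
opening: 0.0177
gripper_force: 113.0
```

```bash
python3 -c "
from h import *
print(sense()['moment'],sense()['gripper_force'],sense()['opening'])
p=capture('scene');cv2.imwrite('pics/s2.png',cv2.resize(p['frame'][130:330,300:590],None,fx=2.7,fy=2.7))"
```

```text
[ 0.01808527 -0.35346545 -0.00225591] 113.02725858986378 0.017654333273944868
```

View pics/s2.png

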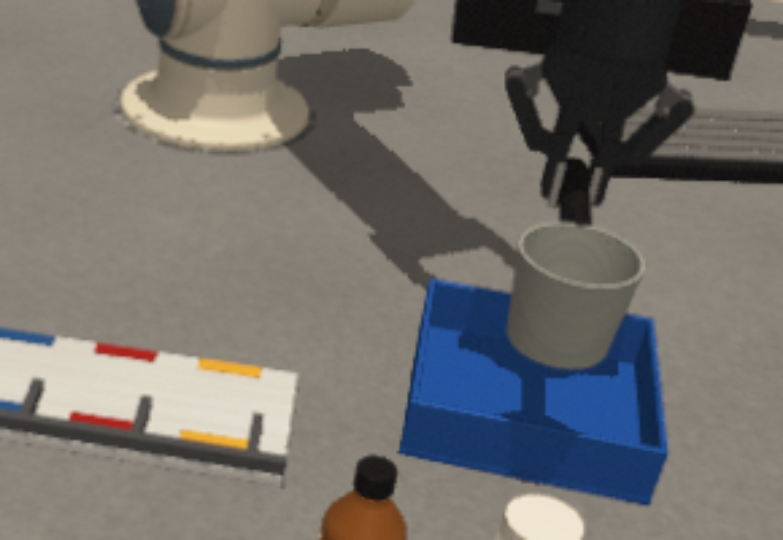

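Emit:
{"method": "arm_command", "body": {
  "motion": [
    [0.81,[0,0,0],0],
    [0.81,[0,0,0],0],
    [0.81,[0,0,0],0]
  ],
  "newtons": 20
}}

```text
clock: 8.5
ee_pos: [0.4258, 0.342, 0.1603]
orientation: [-3.142, -0.0, -3.14]
wrist_force: [-2.0, 0.2, -1.6]
opening: 0.0177
gripper_force: 113.9
```

Emit:
{"method": "arm_command", "body": {
  "motion": [
    [0.79,[0,0,0],0],
    [0.79,[0,0,0],0]
  ],
  "newtons": 20
}}

```text
clock: 8.7
ee_pos: [0.4258, 0.3419, 0.1603]
orientation: [-3.142, -0.0, -3.141]
wrist_force: [0.1, -0.1, -2.6]
opening: 0.0183
gripper_force: 81.8
```

Emit:
{"method": "arm_command", "body": {
  "motion": [
    [0.785,[0,0,0],0],
    [0.785,[0,0,0],0]
  ],
  "newtons": 20
}}

```text
clock: 8.9
ee_pos: [0.4258, 0.3419, 0.1603]
orientation: [3.142, -0.0, -3.141]
wrist_force: [-0.2, -0.1, -2.5]
opening: 0.0184
gripper_force: 64.5
```

Emit:
{"method": "arm_command", "body": {
  "motion": [
    [0.78,[0,0,0],0],
    [0.78,[0,0,0],0],
    [0.8,[0,0,0],0]
  ],
  "newtons": 20
}}

```text
clock: 9.2
ee_pos: [0.4258, 0.3419, 0.1603]
orientation: [-3.142, -0.0, -3.141]
wrist_force: [0.3, 0.3, -2.5]
opening: 0.0188
gripper_force: 47.3
```

```bash
python3 -c "
from h import *
print(sense()['moment'],sense()['gripper_force'],sense()['opening'])
p=capture('scene');cv2.imwrite('pics/s3.png',cv2.resize(p['frame'][130:330,300:590],None,fx=2,fy=2))"
```

```text
[-0.02012724  0.25230734  0.05188238] 47.33639918267727 0.018753856028736998
```

Emit:
{"method": "arm_command", "body": {
  "motion": [
    [0.775,[0,0,0],0],
    [0.775,[0,0,0],0],
    [0.775,[0,0,0],0]
  ],
  "newtons": 20
}}

```text
clock: 9.55
ee_pos: [0.4258, 0.342, 0.1603]
orientation: [3.142, 0.0, -3.141]
wrist_force: [0.1, 0.5, -2.2]
opening: 0.0195
gripper_force: 30.4
```

Emit:
{"method": "arm_command", "body": {
  "motion": [
    [0.771,[0,0,0],0],
    [0.771,[0,0,0],0],
    [0.775,[0,0,0],0],
    [0.775,[0,0,0],0]
  ],
  "newtons": 20
}}

```text
clock: 9.95
ee_pos: [0.4258, 0.342, 0.1602]
orientation: [-3.142, 0.0, -3.141]
wrist_force: [0.3, -0.1, -2.6]
opening: 0.0197
gripper_force: 19.7
```

```bash
python3 -c "
from h import *
print(sense()['moment'],sense()['gripper_force'],sense()['opening'])
p=capture('scene');cv2.imwrite('pics/s3.png',cv2.resize(p['frame'][130:330,300:590],None,fx=2,fy=2))"
```

```text
[-0.00853068  0.07653671 -0.01269099] 19.7409504535608 0.019653243632504716
```

View pics/s3.png

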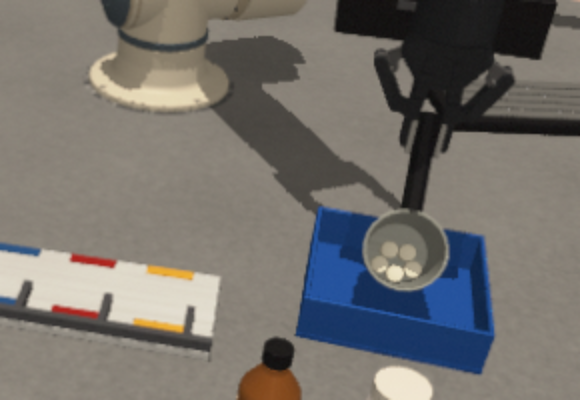

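Emit:
{"method": "arm_command", "body": {
  "motion": [
    [0.77,[0,0,0],0],
    [0.77,[0,0,0],0],
    [0.768,[0,0,0],0],
    [0.775,[0,0,0],0],
    [0.775,[0,0,0],0]
  ],
  "newtons": 20
}}

```text
clock: 10.5
ee_pos: [0.4258, 0.3419, 0.1603]
orientation: [-3.142, 0.0, -3.141]
wrist_force: [0.3, -1.0, -2.1]
opening: 0.0195
gripper_force: 19.5
```

```bash
cat >> h.py <<'E'
def cup_tilt(p):
    """fit tilt theta (deg) of the held cup from its mask, pivot known, d=+x rotated by yaw"""
    s=sense(); R=Rt.from_euler('xyz',s["orientation"]).as_matrix(); P=s["ee_pos"]-.019*R[:,2]; d=-R[:,0]; up=np.array([0,0,1.]); l=np.cross(up,d)
    m=outline_of(p,"cup"); 
    if not m: return None
    m=m[0]; a=np.linspace(0,2*np.pi,60); best=[]
    for r in (.105,.115,.125):
      for th in np.radians(np.arange(-10,181,3)):
        im=np.zeros((480,640),np.uint8)
        def W(x,y,z):
            x=x+r; z=z-.062; X=x*np.cos(th)+z*np.sin(th); Z=-x*np.sin(th)+z*np.cos(th); return P+np.outer(X,d)+np.outer(y,l)+np.outer(Z,up)
        pts=np.r_[W(.041*np.cos(a),.041*np.sin(a),.072+0*a),W(.034*np.cos(a),.034*np.sin(a),0*a)]
        H=cv2.convexHull(proj(p,pts).astype(np.float32)).astype(np.int32); cv2.fillConvexPoly(im,H,1)
        mm=m["mask"]; iou=(im&mm).sum()/max(1,(im|mm).sum()); best.append((round(iou,3),np.degrees(th).round(),r))
    return m["conf"],sorted(best)[-3:]
E
python3 -c "
from h import *
print(sense()['gripper_force'],sense()['opening'])
for n in('scene','top'): print(cup_tilt(capture(n)))"
```

```text
19.471900997450575 0.019492929885651957
(0.86, [(np.float64(0.512), np.float64(59.0), 0.115), (np.float64(0.513), np.float64(53.0), 0.115), (np.float64(0.513), np.float64(56.0), 0.115)])
(0.89, [(np.float64(0.736), np.float64(56.0), 0.125), (np.float64(0.758), np.float64(56.0), 0.115), (np.float64(0.769), np.float64(59.0), 0.125)])
```

Emit:
{"method": "arm_command", "body": {
  "motion": [
    [0.767,[0,0,0],0],
    [0.765,[0,0,0],0],
    [0.763,[0,0,0],0],
    [0.763,[0,0,0],0],
    [0.763,[0,0,0],0]
  ],
  "newtons": 20
}}

```text
clock: 11.2
ee_pos: [0.4259, 0.342, 0.1607]
orientation: [3.141, 0.001, -3.141]
wrist_force: [-0.8, -0.5, -0.5]
opening: 0.0201
gripper_force: 0.0
```

```bash
python3 -c "
from h import *
print(sense()['gripper_force'],sense()['opening'])
for n in('top',): print(cup_tilt(capture(n)))"
```

```text
0.0 0.02012038631095423
(0.76, [(np.float64(0.549), np.float64(74.0), 0.125), (np.float64(0.562), np.float64(71.0), 0.115), (np.float64(0.568), np.float64(71.0), 0.125)])
```

Force reads 0; re-close a little and look.

Emit:
{"method": "arm_command", "body": {
  "motion": [
    [0.85,[0,0,0],0],
    [0.85,[0,0,0],0],
    [0.85,[0,0,0],0]
  ],
  "newtons": 20
}}

```text
clock: 11.6
ee_pos: [0.4258, 0.3419, 0.1603]
orientation: [-3.142, -0.0, -3.141]
wrist_force: [-0.8, 0.4, -0.1]
opening: 0.0127
gripper_force: 0.0
```

```bash
python3 -c "
from h import *
s=sense();print(s['gripper_force'],s['opening'],s['wrist_force'])
p=capture('scene');q=capture('top');a=p['frame'][130:330,300:590];b=q['frame'][200:345,70:280]
cv2.imwrite('pics/s4.png',np.vstack([cv2.resize(a,(435,300)),cv2.resize(b,(435,300))]))"
```

```text
0.0 0.012727272690855345 [-0.82213123  0.43621857 -0.06452861]
```

View pics/s4.png

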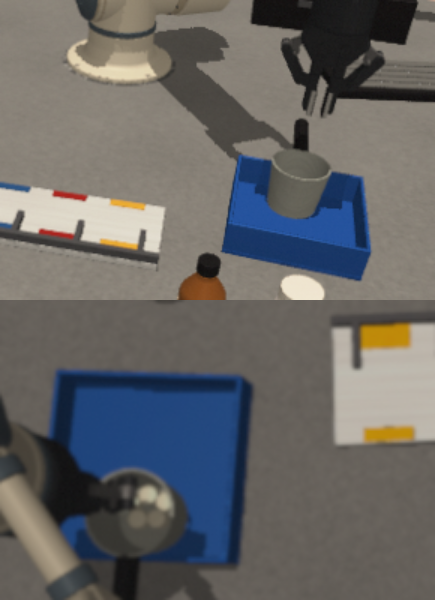

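Emit:
{"method": "arm_command", "body": {
  "motion": [
    [0.3,[0,0,-20],0],
    [0,[0,-20,-30],0],
    [0,[0,-40,-20],0],
    [0,[0,-40,0],0],
    [0,[0,-45,0],0],
    [0,[0,-45,0],0],
    [0,[0,0,0],0]
  ]
}}

```text
clock: 12.4
ee_pos: [0.4263, 0.1477, 0.2309]
orientation: [-3.14, 0.002, 3.137]
wrist_force: [0.8, 0.5, 0.1]
opening: 0.0854
gripper_force: 0.0
```

```bash
python3 -c "
from h import *
q=capture('top');cv2.imwrite('pics/t2.png',cv2.resize(q['frame'][225:345,80:230],None,fx=5,fy=5,interpolation=cv2.INTER_CUBIC)); cv2.imwrite('pics/t2full.png',q['frame'])"
```

View pics/t2.png

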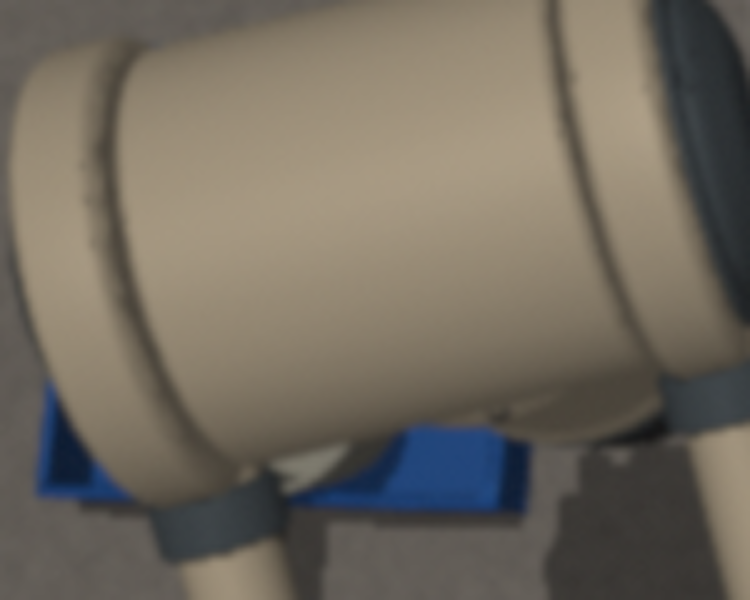

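Emit:
{"method": "arm_command", "body": {
  "motion": [
    [0,[0,-45,0],0],
    [0,[0,-45,0],0],
    [0,[0,-45,0],0],
    [0,[0,-45,0],0],
    [0,[0,-45,0],0],
    [0,[0,-45,0],0],
    [0,[0,-45,0],0],
    [0,[0,0,0],0]
  ]
}}

```text
clock: 13.25
ee_pos: [0.4262, -0.1666, 0.2295]
orientation: [-3.141, -0.001, 3.138]
wrist_force: [0.5, 0.2, -0.2]
opening: 0.0854
gripper_force: 0.0
```

```bash
python3 -c "
from h import *
q=capture('top');p=capture('scene')
a=cv2.resize(q['frame'][225:345,80:230],(500,400),interpolation=cv2.INTER_CUBIC);b=cv2.resize(p['frame'][210:320,430:560],(300,254),interpolation=cv2.INTER_CUBIC)
o=np.zeros((400,800,3),np.uint8);o[:,:500]=a;o[:254,500:]=b
cv2.imwrite('pics/t3.png',o); print(sense()['ee_pos'])"
```

```text
[ 0.42664233 -0.16298633  0.22991199]
```

View pics/t3.png

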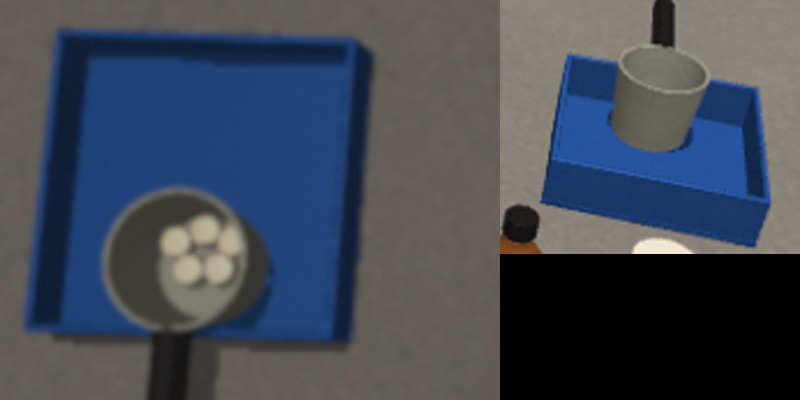

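```bash
python3 - <<'E'
from h import *
from scipy.optimize import least_squares
p=capture("top")
a=p["frame"].astype(int); m=(a.max(2)<52).astype(np.uint8); m[:326]=0; m[:,:115]=0;m[:,150:]=0;m[380:]=0
n,l,st,c=cv2.connectedComponentsWithStats(m); print(st[1:],c[1:])
i=1+st[1:,4].argmax(); pts=np.argwhere(l==i)[:,::-1]
print([ (v,pts[pts[:,1]==v][:,0].min(),pts[pts[:,1]==v][:,0].max()) for v in range(pts[:,1].min(),pts[:,1].max()+1,4)])
L,Rr,T=80+102/3.333,80+252/3.333,225+187/3.333
def g(x):
    th=np.linspace(0,2*np.pi,180); C=proj(p,np.c_[x[0]+x[2]*np.cos(th),x[1]+x[2]*np.sin(th),0*th+.077])
    return [C[:,0].min()-L,C[:,0].max()-Rr,C[:,1].min()-T]
s=least_squares(g,[.42,.33,.041]);print(s.x,s.fun)
E
```

```text
[[121 326  17  52 635]] [[129.16850394 351.62992126]]
[(326, np.int64(126), np.int64(137)), (330, np.int64(126), np.int64(137)), (334, np.int64(125), np.int64(136)), (338, np.int64(125), np.int64(136)), (342, np.int64(125), np.int64(136)), (346, np.int64(124), np.int64(135)), (350, np.int64(124), np.int64(135)), (354, np.int64(123), np.int64(135)), (358, np.int64(123), np.int64(134)), (362, np.int64(123), np.int64(134)), (366, np.int64(122), np.int64(133)), (370, np.int64(122), np.int64(133)), (374, np.int64(121), np.int64(133))]
[0.41872943 0.33954751 0.04245911] [ 1.42108547e-14 -2.84217094e-14 -5.68434189e-14]
```

```bash
python3 - <<'E'
from h import *
p=capture("top")
w=at_z(p,[(131.5,330),(127.2,374),(127,377.5)],.075);print(w)
d=w[0]-w[1]; a=np.arctan2(d[1],d[0]); print("d angle",a)
end=w[2]; c=np.array([.4187,.3395])
print("end r",np.linalg.norm(end[:2]-c), "line dir from centre", np.arctan2(*(c-w[1][:2])[::-1]))
E
```

```text
[[0.36892994 0.33939887 0.075     ]
 [0.28832263 0.34107191 0.075     ]
 [0.2820167  0.34094188 0.075     ]]
d angle -0.020752449127614925
end r 0.13669090992648494 line dir from centre -0.012056012958807483
```

Emit:
{"method": "arm_command", "body": {
  "motion": [
    [0,[0,42,0],0.7],
    [0,[0,42,0],0],
    [0,[0,42,0],0],
    [0,[10,42,0],0],
    [0,[14,42,0],0],
    [0,[14,42,0],0],
    [0,[14,42,0],0],
    [0,[14,42,0],0],
    [0,[14,42,0],0],
    [0,[14,42,0],0],
    [0,[14,42,0],0],
    [0,[14,42,0],0]
  ]
}}

```text
clock: 14.65
ee_pos: [0.3068, 0.3452, 0.2308]
orientation: [3.14, 0.001, 3.134]
wrist_force: [1.3, 0.6, 0.8]
opening: 0.0851
gripper_force: 0.0
```

Emit:
{"method": "arm_command", "body": {
  "motion": [
    [0,[0,0,0],0],
    [0,[0,0,0],0]
  ]
}}

```text
clock: 14.85
ee_pos: [0.3076, 0.3438, 0.2302]
orientation: [-3.141, -0.0, 3.136]
wrist_force: [0.1, 0.5, -0.5]
opening: 0.0855
gripper_force: 0.0
```

```bash
python3 -c "
from h import *
go([.304,.341,.048],3.1266)"
```

```text
shift [  3.5  -2.8 182.2] turn 0.5 q6 -0.7976910684485339
```

Emit:
{"method": "arm_command", "body": {
  "motion": [
    [0,[3,-3,40],0.5],
    [0,[0,0,45],0],
    [0,[0,0,45],0],
    [0,[0,0,30],0],
    [0,[0,0,15],0],
    [0,[0,0,7],0],
    [0,[0,0,0],0],
    [0.5,[0,0,0],0],
    [1,[0,0,0],0],
    [1,[0,0,0],0],
    [1,[0,0,0],0],
    [1,[0,0,0],0]
  ],
  "newtons": 80
}}

```text
clock: 16.05
ee_pos: [0.3066, 0.3397, 0.0489]
orientation: [3.141, 0.001, 3.122]
wrist_force: [0.0, -0.5, 1.8]
opening: 0.0184
gripper_force: 77.5
```

Emit:
{"method": "arm_command", "body": {
  "motion": [
    [1,[0,0,0],0],
    [1,[0,0,-10],0],
    [1,[0,0,-20],0],
    [1,[0,0,-25],0],
    [1,[-15,0,-30],0],
    [1,[-25,0,-25],0],
    [1,[-25,0,-5],0],
    [1,[-25,0,0],0],
    [1,[-6,0,0],0],
    [1,[0,0,0],0],
    [1,[0,0,0],0]
  ]
}}

```text
clock: 17.15
ee_pos: [0.4014, 0.3372, 0.1625]
orientation: [-3.141, -0.002, 3.122]
wrist_force: [-0.2, 0.9, -2.9]
opening: 0.0182
gripper_force: 78.3
```

Emit:
{"method": "arm_command", "body": {
  "motion": [
    [0.78,[0,0,0],0],
    [0.775,[0,0,0],0],
    [0.773,[0,0,0],0],
    [0.771,[0,0,0],0],
    [0.771,[0,0,0],0],
    [0.775,[0,0,0],0],
    [0.775,[0,0,0],0]
  ],
  "newtons": 25
}}

```text
clock: 17.85
ee_pos: [0.4025, 0.3374, 0.1633]
orientation: [3.142, 0.0, 3.122]
wrist_force: [-0.1, 0.6, -2.2]
opening: 0.0196
gripper_force: 20.2
```

```bash
python3 -c "
from h import *
s=sense();print(s['gripper_force'],s['opening'],s['ee_pos'])
for n in('top','scene'): print(cup_tilt(capture(n)))"
```

```text
20.205214148154482 0.019572310560525382 [0.4025239  0.33741562 0.16329347]
(0.9, [(np.float64(0.715), np.float64(68.0), 0.125), (np.float64(0.746), np.float64(65.0), 0.115), (np.float64(0.763), np.float64(65.0), 0.125)])
(0.78, [(np.float64(0.484), np.float64(56.0), 0.115), (np.float64(0.484), np.float64(62.0), 0.115), (np.float64(0.486), np.float64(59.0), 0.115)])
```

Emit:
{"method": "arm_command", "body": {
  "motion": [
    [0.775,[0,0,8],0],
    [0.775,[0,0,6],0],
    [0.775,[0,0,3],0],
    [0.775,[0,0,0],0]
  ]
}}

```text
clock: 18.45
ee_pos: [0.403, 0.3378, 0.1488]
orientation: [3.139, 0.003, 3.122]
wrist_force: [-0.8, -2.4, 9.5]
opening: 0.0193
gripper_force: 21.9
```

Emit:
{"method": "arm_command", "body": {
  "motion": [
    [0.775,[-5,0,2],0],
    [0.775,[-10,0,1],0],
    [0.775,[-10,0,0],0],
    [0.775,[-10,0,0],0],
    [0.775,[-10,0,0],0]
  ]
}}

```text
clock: 18.95
ee_pos: [0.4481, 0.3368, 0.1447]
orientation: [3.14, 0.002, 3.122]
wrist_force: [-1.1, 0.6, 1.4]
opening: 0.0195
gripper_force: 23.0
```

```bash
python3 -c "
from h import *
s=sense();print(s['gripper_force'],s['opening'],s['ee_pos'],s['wrist_force'])
for n in('top','scene'): print(cup_tilt(capture(n)))"
```

```text
23.000814471160993 0.019543626108497043 [0.44808334 0.33679863 0.14472449] [-1.10169342  0.57579535  1.38932913]
(0.91, [(np.float64(0.651), np.float64(86.0), 0.125), (np.float64(0.695), np.float64(83.0), 0.115), (np.float64(0.699), np.float64(83.0), 0.125)])
(0.7, [(np.float64(0.55), np.float64(71.0), 0.105), (np.float64(0.563), np.float64(80.0), 0.115), (np.float64(0.568), np.float64(77.0), 0.115)])
```

Emit:
{"method": "arm_command", "body": {
  "motion": [
    [0.775,[-8,0,3],0],
    [0.775,[-9,0,3],0],
    [0.775,[-9,0,0],0],
    [0.775,[-9,0,-1],0],
    [0.775,[-9,0,0],0],
    [0.775,[-9,0,0],0],
    [0.775,[-9,0,1],0]
  ]
}}

```text
clock: 19.85
ee_pos: [0.5097, 0.3356, 0.1375]
orientation: [3.141, -0.0, 3.122]
wrist_force: [-1.3, -0.2, 3.8]
opening: 0.0198
gripper_force: 23.4
```

```bash
python3 -c "
from h import *
s=sense();print(s['gripper_force'],s['opening'],s['ee_pos'],s['wrist_force'])
for n in('top','scene'): print(cup_tilt(capture(n)))"
```

```text
23.445921717211604 0.019794525110575868 [0.50967294 0.33557442 0.13751368] [-1.34484188 -0.1628722   3.83738931]
(0.75, [(np.float64(0.601), np.float64(101.0), 0.115), (np.float64(0.603), np.float64(101.0), 0.125), (np.float64(0.61), np.float64(98.0), 0.125)])
(0.69, [(np.float64(0.728), np.float64(101.0), 0.105), (np.float64(0.728), np.float64(104.0), 0.115), (np.float64(0.751), np.float64(98.0), 0.105)])
```

Emit:
{"method": "arm_command", "body": {
  "motion": [
    [0.775,[-10,0,1],0],
    [0.775,[-10,0,2],0],
    [0.775,[-10,0,2],0],
    [0.775,[-10,0,3],0],
    [0.775,[-9,0,4],0],
    [0.775,[-9,0,4],0],
    [0.775,[-9,0,5],0],
    [0.775,[-9,0,6],0],
    [0.775,[0,0,0],0]
  ]
}}

```text
clock: 20.95
ee_pos: [0.5867, 0.3333, 0.1092]
orientation: [-3.141, 0.001, 3.121]
wrist_force: [0.1, -0.1, 1.5]
opening: 0.0198
gripper_force: 23.2
```

```bash
python3 -c "
from h import *
s=sense();print(s['gripper_force'],s['opening'],s['ee_pos'],s['wrist_force'])
p=capture('scene')
for n in('top','scene'): print(cup_tilt(capture(n)))
cv2.imwrite('pics/s5.png',cv2.resize(p['frame'][150:330,400:590],None,fx=3,fy=3))"
```

```text
23.159470909740776 0.019760688638549524 [0.58673243 0.33331543 0.10924691] [ 0.05643916 -0.11872959  1.50089338]
None
(0.86, [(np.float64(0.561), np.float64(128.0), 0.105), (np.float64(0.563), np.float64(131.0), 0.115), (np.float64(0.567), np.float64(131.0), 0.125)])
```

Emit:
{"method": "arm_command", "body": {
  "motion": [
    [0.82,[0,0,0],0],
    [0.82,[0,0,0],0],
    [0.82,[0,0,0],0],
    [0.82,[0,0,-15],0],
    [0.82,[0,0,-25],0],
    [0.82,[0,0,-25],0],
    [0.82,[0,0,-10],0],
    [0.82,[0,0,0],0],
    [0.82,[0,0,0],0],
    [0.82,[0,0,0],0]
  ],
  "newtons": 90
}}

```text
clock: 22.2
ee_pos: [0.5848, 0.3335, 0.1831]
orientation: [-3.14, -0.003, 3.122]
wrist_force: [-0.6, -0.8, -2.2]
opening: 0.0186
gripper_force: 88.1
```

```bash
python3 -c "
from h import *
s=sense();print(s['gripper_force'],s['opening'],s['ee_pos'],s['wrist_force'])
p=capture('scene')
for n in('scene',): print(cup_tilt(capture(n)))
cv2.imwrite('pics/s6.png',cv2.resize(p['frame'][150:330,400:590],None,fx=3,fy=3))"
```

```text
88.1337208673358 0.018620931754957753 [0.58481238 0.33353533 0.18310745] [-0.57775813 -0.77030535 -2.1631854 ]
(0.9, [(np.float64(0.714), np.float64(128.0), 0.105), (np.float64(0.719), np.float64(131.0), 0.115), (np.float64(0.736), np.float64(131.0), 0.125)])
```

View pics/s6.png

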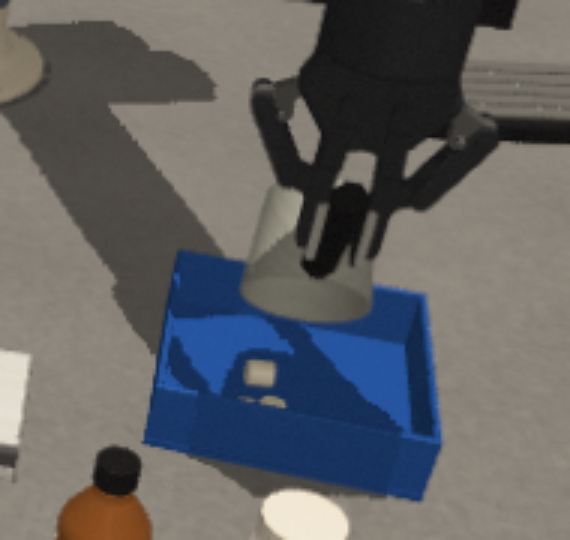

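Emit:
{"method": "arm_command", "body": {
  "motion": [
    [0.82,[0,0,-30],0],
    [0.82,[0,-15,-37],0],
    [0.82,[0,-40,0],0],
    [0.82,[-5,-46,0],0],
    [0.82,[-5,-46,0],0],
    [0.82,[-5,-46,0],0],
    [0.82,[-5,-46,0],0],
    [0.82,[-5,-46,0],0],
    [0.82,[-5,-46,0],0],
    [0.82,[-5,-46,0],0],
    [0.82,[-5,-46,0],0],
    [0.82,[-5,-46,0],0]
  ]
}}

```text
clock: 23.55
ee_pos: [0.6208, -0.1378, 0.2518]
orientation: [3.141, -0.0, 3.122]
wrist_force: [0.4, 0.4, -1.9]
opening: 0.0192
gripper_force: 88.2
```

Emit:
{"method": "arm_command", "body": {
  "motion": [
    [0.82,[-5,-46,0],0],
    [0.82,[-5,-46,0],0],
    [0.82,[-5,-46,0],0],
    [0.82,[-5,-40,0],0],
    [0.82,[-2,-19,0],0],
    [0.82,[0,0,0],0],
    [0.82,[0,0,0],0]
  ]
}}

```text
clock: 24.25
ee_pos: [0.639, -0.3335, 0.2512]
orientation: [3.14, -0.001, 3.121]
wrist_force: [-0.1, -0.7, -1.4]
opening: 0.0187
gripper_force: 88.2
```

```bash
python3 - <<'E'
from h import *
go([.634,-.334,.18],3.122)
q=capture('top');p=capture('scene'); print(cup_tilt(p))
a=q['frame'][215:345,75:205];b=p['frame'][220:320,435:560]
h=cv2.cvtColor(a,cv2.COLOR_BGR2HSV); m=cv2.inRange(h,(0,0,110),(180,90,255)); m[:15]=0;m[115:]=0;m[:,:15]=0;m[:,115:]=0
n,l,st,c=cv2.connectedComponentsWithStats(m); print([(s[4],x.round(1)) for s,x in zip(st[1:],c[1:]) if s[4]>8])
cv2.imwrite('pics/t4.png',np.hstack([cv2.resize(a,(400,400),interpolation=cv2.INTER_CUBIC),cv2.resize(b,(400,400),interpolation=cv2.INTER_CUBIC)]))
E
```

```text
shift [ 4.9 -0.7 71.2] turn -0.1 q6 -2.0785402551227876
(0.74, [(np.float64(0.827), np.float64(131.0), 0.115), (np.float64(0.832), np.float64(128.0), 0.115), (np.float64(0.852), np.float64(131.0), 0.125)])
[(np.int32(290), array([78.9, 37.7])), (np.int32(76), array([75.6, 66. ]))]
```

View pics/t4.png

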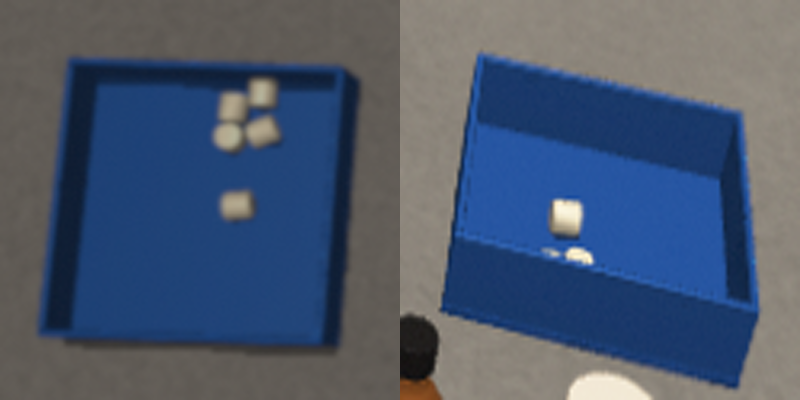

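Emit:
{"method": "arm_command", "body": {
  "motion": [
    [0.82,[5,0,30],0],
    [0.82,[0,0,40],0],
    [0.82,[0,0,24],0],
    [0.82,[0,0,0],0],
    [0.78,[0,0,0],0],
    [0.775,[0,0,0],0],
    [0.773,[0,0,0],0],
    [0.771,[0,0,0],0],
    [0.771,[0,0,0],0],
    [0.775,[0,0,0],0],
    [0.775,[0,0,0],0]
  ],
  "newtons": 20
}}

```text
clock: 25.5
ee_pos: [0.6341, -0.3334, 0.1582]
orientation: [3.142, -0.0, 3.122]
wrist_force: [-0.5, -0.6, -1.9]
opening: 0.0196
gripper_force: 22.3
```

```bash
python3 - <<'E'
from h import *
s=sense();print(s['gripper_force'],s['opening'],s['ee_pos'])
for n in('top','scene'): print(cup_tilt(capture(n)))
E
```

```text
22.25926256272942 0.019610776788634855 [ 0.63408941 -0.33340112  0.15824457]
(0.45, [(np.float64(0.0), np.float64(179.0), 0.105), (np.float64(0.0), np.float64(179.0), 0.115), (np.float64(0.0), np.float64(179.0), 0.125)])
(0.68, [(np.float64(0.805), np.float64(128.0), 0.115), (np.float64(0.822), np.float64(131.0), 0.115), (np.float64(0.885), np.float64(131.0), 0.125)])
```

Emit:
{"method": "arm_command", "body": {
  "motion": [
    [0.77,[0,0,0],0],
    [0.77,[0,0,0],0],
    [0.769,[0,0,0],0],
    [0.769,[0,0,0],0],
    [0.773,[0,0,0],0]
  ],
  "newtons": 20
}}

```text
clock: 26.2
ee_pos: [0.6342, -0.3333, 0.1583]
orientation: [3.142, 0.0, 3.122]
wrist_force: [0.8, 0.0, -1.9]
opening: 0.0197
gripper_force: 16.5
```

```bash
python3 - <<'E'
from h import *
s=sense();print(s['gripper_force'],s['opening'],s['ee_pos'])
for n in('scene',): print(cup_tilt(capture(n)))
E
```

```text
16.53690261184238 0.019748499196181754 [ 0.63419665 -0.33331926  0.1582673 ]
(0.59, [(np.float64(0.782), np.float64(113.0), 0.115), (np.float64(0.827), np.float64(110.0), 0.115), (np.float64(0.837), np.float64(113.0), 0.125)])
```

Emit:
{"method": "arm_command", "body": {
  "motion": [
    [0.769,[0,0,0],0],
    [0.769,[0,0,0],0],
    [0.768,[0,0,0],0],
    [0.773,[0,0,0],0],
    [0.773,[0,0,0],0]
  ],
  "newtons": 20
}}

```text
clock: 26.8
ee_pos: [0.6341, -0.3333, 0.1583]
orientation: [-3.142, -0.0, 3.122]
wrist_force: [-0.6, 0.2, -1.1]
opening: 0.0199
gripper_force: 16.5
```

```bash
python3 - <<'E'
from h import *
s=sense();print(s['gripper_force'],s['opening'],s['ee_pos'])
for n in('scene',): print(cup_tilt(capture(n)))
E
```

```text
16.519116394920275 0.019870811085503374 [ 0.63410985 -0.33334644  0.15829382]
(0.82, [(np.float64(0.807), np.float64(107.0), 0.115), (np.float64(0.822), np.float64(110.0), 0.125), (np.float64(0.839), np.float64(110.0), 0.115)])
```

Emit:
{"method": "arm_command", "body": {
  "motion": [
    [0.775,[0,0,12],0],
    [0.775,[0,0,8],0],
    [0.775,[0,0,4],0],
    [0.775,[6,0,0],0],
    [0.775,[8,0,0],0],
    [0.775,[8,0,-1],0],
    [0.775,[8,0,-1],0],
    [0.775,[8,0,0],0]
  ],
  "newtons": 20
}}

```text
clock: 27.7
ee_pos: [0.5953, -0.3327, 0.1369]
orientation: [-3.141, 0.001, 3.121]
wrist_force: [0.2, -0.3, -0.7]
opening: 0.0196
gripper_force: 19.6
```

```bash
python3 - <<'E'
from h import *
s=sense();print(s['gripper_force'],s['opening'],s['ee_pos'],s['wrist_force'])
for n in('scene',): print(cup_tilt(capture(n)))
E
```

```text
19.648139944765717 0.01959862721549016 [ 0.59533326 -0.33271709  0.13686244] [ 0.19184552 -0.31720512 -0.73018925]
(0.88, [(np.float64(0.804), np.float64(107.0), 0.115), (np.float64(0.812), np.float64(110.0), 0.125), (np.float64(0.834), np.float64(110.0), 0.115)])
```

Emit:
{"method": "arm_command", "body": {
  "motion": [
    [0.775,[0,0,3],0],
    [0.775,[0,0,2],0],
    [0.775,[0,0,0],0]
  ]
}}

```text
clock: 28.1
ee_pos: [0.5967, -0.3327, 0.1322]
orientation: [-3.141, 0.001, 3.122]
wrist_force: [0.1, -0.1, 2.5]
opening: 0.0197
gripper_force: 20.3
```

Emit:
{"method": "arm_command", "body": {
  "motion": [
    [0.775,[6,0,0],0],
    [0.775,[6,0,0],0],
    [0.775,[6,0,0],0]
  ]
}}

```text
clock: 28.4
ee_pos: [0.5798, -0.3324, 0.1344]
orientation: [-3.139, 0.006, 3.123]
wrist_force: [2.1, -0.1, 9.2]
opening: 0.0199
gripper_force: 21.1
```

```bash
python3 - <<'E'
from h import *
s=sense();print(s['gripper_force'],s['opening'],s['ee_pos'],s['wrist_force'])
for n in('scene',): print(cup_tilt(capture(n)))
E
```

```text
21.073349118232727 0.01991756450986576 [ 0.57983125 -0.33242456  0.13439452] [ 2.08452091 -0.08963647  9.24902036]
(0.58, [(np.float64(0.772), np.float64(107.0), 0.125), (np.float64(0.796), np.float64(101.0), 0.115), (np.float64(0.837), np.float64(104.0), 0.115)])
```

Emit:
{"method": "arm_command", "body": {
  "motion": [
    [0.775,[7,0,-1],0],
    [0.775,[7,0,-1],0],
    [0.775,[7,0,0],0],
    [0.775,[7,0,0],0],
    [0.775,[7,0,0],0]
  ]
}}

```text
clock: 29.0
ee_pos: [0.5433, -0.3316, 0.1342]
orientation: [-3.141, 0.002, 3.122]
wrist_force: [0.6, 0.2, 4.0]
opening: 0.0201
gripper_force: 20.3
```

```bash
python3 - <<'E'
from h import *
s=sense();print(s['gripper_force'],s['opening'],s['ee_pos'],s['wrist_force'])
for n in('scene',): print(cup_tilt(capture(n)))
E
```

```text
20.317291850337824 0.02006395417400693 [ 0.54330969 -0.33161647  0.13421042] [0.55776418 0.15401895 4.00789559]
(0.85, [(np.float64(0.715), np.float64(92.0), 0.125), (np.float64(0.773), np.float64(89.0), 0.115), (np.float64(0.774), np.float64(92.0), 0.115)])
```

Emit:
{"method": "arm_command", "body": {
  "motion": [
    [0.775,[0,0,-8],0],
    [0.775,[-20,0,0],0],
    [0.775,[-25,0,0],0],
    [0.775,[-20,0,0],0],
    [0.775,[0,0,6],0],
    [0.775,[0,0,4],0],
    [0.775,[6,0,0],0],
    [0.775,[6,0,0],0],
    [0.775,[6,0,0],0]
  ]
}}

```text
clock: 30.0
ee_pos: [0.5918, -0.3328, 0.1354]
orientation: [-3.139, 0.008, 3.122]
wrist_force: [4.7, 0.8, 13.7]
opening: 0.0195
gripper_force: 21.6
```

Emit:
{"method": "arm_command", "body": {
  "motion": [
    [0.775,[7,0,0],0],
    [0.775,[7,0,0],0],
    [0.775,[7,0,0],0]
  ]
}}

```text
clock: 30.3
ee_pos: [0.5709, -0.3326, 0.1367]
orientation: [-3.138, 0.009, 3.122]
wrist_force: [3.4, 0.9, 15.1]
opening: 0.0197
gripper_force: 22.1
```

```bash
python3 - <<'E'
from h import *
s=sense();print(s['gripper_force'],s['opening'],s['ee_pos'],s['wrist_force'])
for n in('scene',): print(cup_tilt(capture(n)))
E
```

```text
22.129718151806816 0.01971362192999955 [ 0.57090366 -0.3326016   0.13670142] [ 3.38101569  0.90783993 15.1128558 ]
(0.89, [(np.float64(0.731), np.float64(74.0), 0.105), (np.float64(0.734), np.float64(80.0), 0.115), (np.float64(0.759), np.float64(77.0), 0.115)])
```

Emit:
{"method": "arm_command", "body": {
  "motion": [
    [0.775,[8,0,-2],0],
    [0.775,[8,0,-2],0],
    [0.775,[8,0,-2],0],
    [0.775,[8,0,-2],0],
    [0.775,[8,0,0],0],
    [0.775,[8,0,0],0]
  ]
}}

```text
clock: 31.0
ee_pos: [0.5198, -0.3309, 0.138]
orientation: [3.14, -0.002, 3.121]
wrist_force: [0.3, -0.2, -2.7]
opening: 0.0197
gripper_force: 19.6
```

```bash
python3 - <<'E'
from h import *
s=sense();print(s['gripper_force'],s['opening'],s['ee_pos'],s['wrist_force'])
for n in('scene',): print(cup_tilt(capture(n)))
E
```

```text
19.590635536587797 0.01970690393543278 [ 0.51979469 -0.33090931  0.13801221] [ 0.30794121 -0.15193423 -2.70623967]
(0.9, [(np.float64(0.719), np.float64(68.0), 0.105), (np.float64(0.72), np.float64(65.0), 0.105), (np.float64(0.72), np.float64(71.0), 0.115)])
```

Emit:
{"method": "arm_command", "body": {
  "motion": [
    [0.775,[0,0,-10],0],
    [0.775,[-25,0,0],0],
    [0.775,[-25,0,0],0],
    [0.775,[0,0,0],0],
    [0.775,[0,0,5],0],
    [0.775,[0,0,3],0],
    [0.775,[0,0,0],0]
  ]
}}

```text
clock: 31.8
ee_pos: [0.5703, -0.332, 0.1405]
orientation: [3.141, -0.001, 3.121]
wrist_force: [0.2, -0.3, -2.0]
opening: 0.0197
gripper_force: 19.9
```

Emit:
{"method": "arm_command", "body": {
  "motion": [
    [0.775,[4,0,2],0],
    [0.775,[7,0,1],0],
    [0.775,[7,0,0],0],
    [0.775,[7,0,0],0]
  ]
}}

```text
clock: 32.2
ee_pos: [0.5453, -0.3317, 0.1385]
orientation: [-3.141, 0.0, 3.121]
wrist_force: [-0.2, -0.5, -2.6]
opening: 0.0195
gripper_force: 19.9
```

```bash
python3 - <<'E'
from h import *
s=sense();print(s['gripper_force'],s['opening'],s['ee_pos'],s['wrist_force'])
for n in('scene',): print(cup_tilt(capture(n)))
E
```

```text
19.90472058649175 0.019526103965775334 [ 0.5452644  -0.33167133  0.13849652] [-0.1880294  -0.47711259 -2.58837826]
(0.87, [(np.float64(0.707), np.float64(68.0), 0.105), (np.float64(0.718), np.float64(65.0), 0.105), (np.float64(0.726), np.float64(71.0), 0.115)])
```

Emit:
{"method": "arm_command", "body": {
  "motion": [
    [0.775,[0,0,2],0],
    [0.775,[0,0,2],0],
    [0.775,[0,0,0],0]
  ]
}}

```text
clock: 32.6
ee_pos: [0.5469, -0.332, 0.1372]
orientation: [-3.139, 0.003, 3.122]
wrist_force: [-1.0, 0.6, 7.7]
opening: 0.0194
gripper_force: 21.1
```

Emit:
{"method": "arm_command", "body": {
  "motion": [
    [0.775,[0,0,2],0],
    [0.775,[0,0,1],0],
    [0.775,[0,0,0],0]
  ]
}}

```text
clock: 32.9
ee_pos: [0.548, -0.3323, 0.1368]
orientation: [-3.137, 0.007, 3.122]
wrist_force: [-0.5, 2.5, 15.1]
opening: 0.0195
gripper_force: 22.2
```

Emit:
{"method": "arm_command", "body": {
  "motion": [
    [0.775,[5,0,0],0],
    [0.775,[6,0,0],0],
    [0.775,[6,0,0],0],
    [0.775,[6,0,0],0],
    [0.775,[6,0,1],0]
  ]
}}

```text
clock: 33.4
ee_pos: [0.5186, -0.3315, 0.1332]
orientation: [-3.139, 0.005, 3.122]
wrist_force: [0.9, 0.3, 6.3]
opening: 0.0196
gripper_force: 20.4
```

```bash
python3 - <<'E'
from h import *
s=sense();print(s['gripper_force'],s['opening'],s['ee_pos'],s['wrist_force'])
for n in('scene',): print(cup_tilt(capture(n)))
E
```

```text
20.440867790021002 0.01960254332916748 [ 0.51855937 -0.33148148  0.13319855] [0.8569867  0.31329536 6.2702632 ]
(0.74, [(np.float64(0.701), np.float64(53.0), 0.105), (np.float64(0.717), np.float64(59.0), 0.105), (np.float64(0.728), np.float64(56.0), 0.105)])
```

Emit:
{"method": "arm_command", "body": {
  "motion": [
    [0.775,[7,0,1],0],
    [0.775,[7,0,2],0],
    [0.775,[7,0,2],0],
    [0.775,[8,0,3],0],
    [0.775,[9,0,4],0],
    [0.775,[9,0,5],0],
    [0.775,[9,0,5],0],
    [0.775,[9,0,6],0]
  ]
}}

```text
clock: 34.3
ee_pos: [0.4516, -0.3298, 0.1019]
orientation: [-3.141, 0.0, 3.122]
wrist_force: [1.7, -1.0, 0.8]
opening: 0.0195
gripper_force: 19.4
```

```bash
python3 - <<'E'
from h import *
s=sense();print(s['gripper_force'],s['opening'],s['ee_pos'],s['wrist_force'])
for n in('top','scene',): print(cup_tilt(capture(n)))
E
```

```text
19.4201200758107 0.019507250391369732 [ 0.45158514 -0.3297852   0.10189878] [ 1.6902781  -0.97546903  0.75004462]
(0.98, [(np.float64(0.852), np.float64(26.0), 0.105), (np.float64(0.861), np.float64(32.0), 0.105), (np.float64(0.926), np.float64(29.0), 0.105)])
(0.64, [(np.float64(0.794), np.float64(26.0), 0.105), (np.float64(0.794), np.float64(32.0), 0.105), (np.float64(0.795), np.float64(29.0), 0.105)])
```

Emit:
{"method": "arm_command", "body": {
  "motion": [
    [0.775,[9,0,7],0],
    [0.775,[9,0,8],0],
    [0.775,[8,0,9],0],
    [0.775,[7,0,9],0],
    [0.775,[5,0,9],0],
    [0.775,[4,0,7],0],
    [0.775,[3,0,5],0],
    [0.775,[0,0,0],0]
  ]
}}

```text
clock: 35.3
ee_pos: [0.4066, -0.3286, 0.0473]
orientation: [3.141, -0.001, 3.121]
wrist_force: [-2.2, -0.6, 1.1]
opening: 0.0194
gripper_force: 19.0
```

```bash
python3 - <<'E'
from h import *
s=sense();print(s['gripper_force'],s['opening'],s['ee_pos'],s['wrist_force'])
for n in('top','scene',): print(cup_tilt(capture(n)))
E
```

```text
18.97177242441103 0.019444722929014 [ 0.40657102 -0.32857472  0.04730279] [-2.21604695 -0.62869773  1.11580687]
(0.85, [(np.float64(0.765), np.float64(-1.0), 0.105), (np.float64(0.787), np.float64(5.0), 0.105), (np.float64(0.801), np.float64(2.0), 0.105)])
(0.91, [(np.float64(0.808), np.float64(-1.0), 0.105), (np.float64(0.852), np.float64(2.0), 0.105), (np.float64(0.857), np.float64(5.0), 0.105)])
```

Emit:
{"method": "arm_command", "body": {
  "motion": [
    [0.9,[0,0,0],0],
    [0.9,[0,0,0],0],
    [0.9,[0,0,0],0],
    [0.9,[0,0,-10],0],
    [0.9,[-15,0,-5],0],
    [0.9,[-25,0,0],0],
    [0.9,[-20,0,0],0],
    [0.9,[0,0,0],0],
    [0.9,[0,0,0],0]
  ],
  "newtons": 110
}}

```text
clock: 36.4
ee_pos: [0.4671, -0.3298, 0.0633]
orientation: [3.141, -0.001, 3.122]
wrist_force: [-0.4, -0.9, -1.7]
opening: 0.0177
gripper_force: 107.6
```

```bash
python3 - <<'E'
from h import *
s=sense();print(s['gripper_force'],s['opening'],s['ee_pos'],s['wrist_force'])
p=capture('top')
for n in('top','scene',): print(cup_tilt(capture(n)))
m=outline_of(p,'cup')[0]['mask']; ys,xs=np.nonzero(m)
print(xs.min(),xs.max(),ys.min(),ys.max())
a=np.linspace(0,6.28,90)
for cx,cy in((.572,-.334),(.567,-.334)):
    z=s['ee_pos'][2]+.019+.01; C=proj(p,np.c_[cx+.041*np.cos(a),cy+.041*np.sin(a),0*a+z]); print(cx,cy,C.min(0),C.max(0))
E
```

```text
107.61193044483662 0.017655985124883283 [ 0.46710288 -0.32984824  0.06332936] [-0.38256327 -0.93609305 -1.71387004]
(0.64, [(np.float64(0.793), np.float64(8.0), 0.105), (np.float64(0.804), np.float64(2.0), 0.105), (np.float64(0.82), np.float64(5.0), 0.105)])
(0.97, [(np.float64(0.787), np.float64(8.0), 0.105), (np.float64(0.835), np.float64(2.0), 0.105), (np.float64(0.838), np.float64(5.0), 0.105)])
456 503 210 270
0.572 -0.334 [463.69575796 207.60977186] [505.60126088 248.83154757]
0.567 -0.334 [463.79725505 210.08799072] [505.74110328 251.38560483]
```

Emit:
{"method": "arm_command", "body": {
  "motion": [
    [0.9,[-4,-4,4],0],
    [0.9,[0,0,6],0],
    [0.9,[0,0,3],0],
    [0.78,[0,0,0],0],
    [0.775,[0,0,2],0],
    [0.772,[0,0,1],0],
    [0.77,[0,0,0],0],
    [0.765,[0,0,0],0],
    [0.755,[0,0,0],0],
    [0.74,[0,0,0],0],
    [0.5,[0,0,0],0],
    [0,[0,0,0],0]
  ],
  "newtons": 20
}}

```text
clock: 37.9
ee_pos: [0.4711, -0.3341, 0.0473]
orientation: [-3.142, 0.0, 3.122]
wrist_force: [0.6, 0.5, -0.2]
opening: 0.0502
gripper_force: 0.0
```

Emit:
{"method": "arm_command", "body": {
  "motion": [
    [0,[0,0,0],0],
    [0,[0,0,-10],0],
    [0,[0,0,-30],0],
    [0,[0,0,-45],0],
    [0,[0,0,-45],0],
    [0,[0,0,-30],0],
    [0,[0,45,0],0],
    [0,[0,45,0],0],
    [0,[0,45,0],0],
    [0,[0,45,0],0],
    [0,[0,45,0],0],
    [0,[0,45,0],0]
  ]
}}

```text
clock: 39.1
ee_pos: [0.4762, -0.0625, 0.2084]
orientation: [-3.141, 0.002, 3.121]
wrist_force: [1.5, 0.2, -0.0]
opening: 0.0854
gripper_force: 0.0
```

Emit:
{"method": "arm_command", "body": {
  "motion": [
    [0,[0,45,0],0],
    [0,[0,45,0],0],
    [0,[0,0,0],0]
  ]
}}

```text
clock: 39.4
ee_pos: [0.478, 0.0306, 0.2084]
orientation: [3.14, 0.001, 3.128]
wrist_force: [0.6, -1.4, 0.1]
opening: 0.0854
gripper_force: 0.0
```

```bash
python3 - <<'E'
from h import *
q=capture('top');p=capture('scene'); print(sense()['ee_pos'])
for n,c in(('t',q),('s',p)):
    for nm in('cup','bar_red','bar_yellow'):
        for r in outline_of(c,nm)[:3]:
            if r['conf']>.3: print(n,nm,r['conf'],r['uv'],r['mask'].sum())
o=np.hstack([cv2.resize(q['frame'][200:370,380:520],(395,480),interpolation=cv2.INTER_CUBIC),cv2.resize(p['frame'][170:290,150:300],(400,480),interpolation=cv2.INTER_CUBIC)])
cv2.imwrite('pics/t5.png',o)
E
```

```text
[0.4782344  0.02661804 0.20810266]
t cup 0.72 [478.8, 239.8] 2149
t cup 0.53 [452.9, 315.4] 370
t cup 0.34 [139.6, 285.7] 8531
t bar_red 0.63 [499.8, 311.4] 371
t bar_yellow 0.6 [452.0, 313.1] 368
t bar_yellow 0.57 [393.6, 319.4] 585
t bar_yellow 0.52 [448.3, 355.4] 159
s cup 0.63 [183.0, 227.5] 1612
s bar_red 0.57 [200.8, 215.9] 5
s bar_red 0.42 [498.9, 275.6] 6256
s bar_yellow 0.71 [237.1, 214.4] 193
s bar_yellow 0.7 [198.3, 213.3] 36
s bar_yellow 0.57 [251.7, 200.7] 109
```

View pics/t5.png

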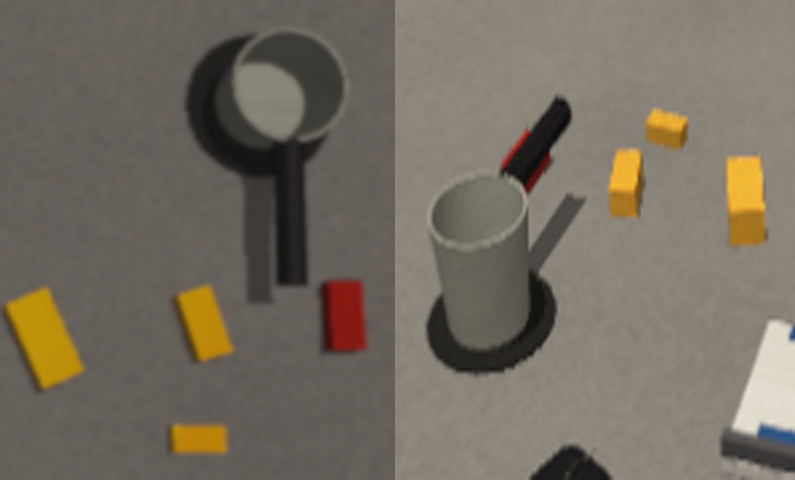

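```bash
cat > bars.py <<'E'
from h import *
from scipy.optimize import minimize
S=[(sx*25,sy*12.5,z) for sx in(1,-1) for sy in(1,-1) for z in(0,20)]
RNG={"red":[(0,110,25),(7,255,255)],"yel":[(12,100,50),(32,255,255)]}
def fit(p,nm,x0,z0=0.):
    """x0: guess (x,y,yaw); returns refined pose and mismatch in px"""
    h=cv2.cvtColor(p["frame"],cv2.COLOR_BGR2HSV); mm=cv2.inRange(h,*RNG[nm])
    if nm=="red": mm|=cv2.inRange(h,(173,110,25),(180,255,255))
    c=proj(p,[[x0[0],x0[1],z0+.01]])[0].astype(int); k=np.zeros_like(mm); k[c[1]-22:c[1]+22,c[0]-22:c[0]+22]=255; mm&=k
    n,l,st,_=cv2.connectedComponentsWithStats(mm); mm=np.uint8(l==1+st[1:,4].argmax())*255
    ob=cv2.GaussianBlur(mm,(0,0),.8).astype(float)
    def f(x):
        P=world(x,S)+[0,0,z0]; H=cv2.convexHull((proj(p,P)*16).astype(np.float32)).astype(np.int32)
        im=np.zeros_like(mm); cv2.fillConvexPoly(im,H,255,cv2.LINE_AA,4)
        return np.abs(cv2.GaussianBlur(im,(0,0),.8)-ob).sum()/255
    r=[minimize(f,x0,method="Nelder-Mead",options=dict(xatol=1e-4,initial_simplex=[np.add(x0,d) for d in((s*.004,-.004,s*.1),(.006,0,0),(0,.006,0),(0,0,.15*s))])) for s in(1,-1)]
    r=min(r,key=lambda r:r.fun); return r.x.round(4),round(r.fun,1),int((mm>0).sum())
E
python3 - <<'E'
from bars import *
p=capture("top"); print(fit(p,"red",[.4155,-.386,.03])); print(fit(p,"yel",[.409,-.284,.29]))
p=capture("scene"); print(fit(p,"yel",[.409,-.284,.29]))
E
```

```text
(array([ 0.4163, -0.3876,  0.1356]), np.float64(75.2), 372)
(array([ 0.4091, -0.2848,  0.2911]), np.float64(38.2), 386)
(array([ 0.4106, -0.2838,  0.3798]), np.float64(29.8), 193)
```

```bash
python3 - <<'E'
from h import *
go([.4047,-.286,.006],3.43)
E
```

```text
shift [  66.8 -312.5  201.3] turn -17.8 q6 -1.5681084610028302
```

Emit:
{"method": "arm_command", "body": {
  "motion": [
    [0.4,[7,-32,0],0],
    [0.4,[8,-40,0],0],
    [0.4,[8,-40,0],0],
    [0.4,[9,-40,0],0],
    [0.4,[9,-40,0],0],
    [0.4,[9,-40,0],0],
    [0.4,[9,-40,0],0],
    [0.4,[8,-40,0],0],
    [0.4,[0,0,30],-6],
    [0.4,[0,0,40],-6],
    [0.4,[0,0,40],-5.8],
    [0.4,[0,0,30],0]
  ]
}}

```text
clock: 41.1
ee_pos: [0.4038, -0.2847, 0.0644]
orientation: [3.139, -0.001, -2.849]
wrist_force: [1.4, -0.3, -0.3]
opening: 0.0513
gripper_force: 0.0
```

```bash
python3 - <<'E'
from bars import *
go([.4047,-.286,.006],3.43); print(sense()['opening'],sense()['ee_pos'])
p=capture("scene"); print(fit(p,"yel",[.409,-.284,.29]))
E
```

```text
shift [-0.5 -1.6 58.4] turn 0.2 q6 -2.5460400524347264
0.051320039355172896 [ 0.40384519 -0.28472839  0.06443838]
(array([ 0.4115, -0.2831,  0.3602]), np.float64(27.5), 197)
```

Emit:
{"method": "arm_command", "body": {
  "motion": [
    [0.4,[0,-1,25],0],
    [0.4,[0,0,20],0],
    [0.4,[0,0,10],0],
    [0.4,[0,0,3],0],
    [0.5,[0,0,0],0],
    [0.9,[0,0,0],0],
    [0.9,[0,0,0],0],
    [0.9,[0,0,0],0],
    [0.9,[0,0,0],0],
    [0.9,[0,0,0],0]
  ],
  "newtons": 40
}}

```text
clock: 42.15
ee_pos: [0.4062, -0.2864, 0.011]
orientation: [-3.139, 0.002, -2.851]
wrist_force: [0.1, -0.3, 6.0]
opening: 0.0237
gripper_force: 39.8
```

Emit:
{"method": "arm_command", "body": {
  "motion": [
    [0.9,[0,0,0],0],
    [0.9,[0,0,-10],0],
    [0.9,[0,0,-25],0],
    [0.9,[0,0,-40],0],
    [0.9,[0,0,-30],0],
    [0.9,[0,0,0],0]
  ]
}}

```text
clock: 42.75
ee_pos: [0.4072, -0.2872, 0.1204]
orientation: [-3.134, 0.005, -2.851]
wrist_force: [0.2, -0.2, 0.5]
opening: 0.0239
gripper_force: 39.3
```

```bash
python3 - <<'E'
from bars import *
s=sense(); print(s['opening'],s['ee_pos'],s['gripper_force'])
for n in("top","scene"):
  p=capture(n)
  for z in(.1,): print(fit(p,"yel",[.409,-.284,.29],s['ee_pos'][2]-.006))
E
```

```text
0.02393063820313538 [ 0.40722939 -0.28721523  0.12035266] 39.26693558692932
(array([ 0.4288, -0.2788,  0.3782]), np.float64(368.7), 154)
(array([ 0.4269, -0.2785,  0.4904]), np.float64(47.5), 179)
```

Emit:
{"method": "arm_command", "body": {
  "motion": [
    [0.9,[-14,17,0],0],
    [0.9,[-28,33,0],0],
    [0.9,[-28,34,0],0],
    [0.9,[-28,34,0],0],
    [0.9,[-28,34,0],0],
    [0.9,[-28,34,0],0],
    [0.9,[-28,34,0],0],
    [0.9,[-28,33,0],0],
    [0.9,[-28,34,0],0],
    [0.9,[-28,33,0],0],
    [0.9,[-15,17,0],0],
    [0.9,[0,0,0],0]
  ]
}}

```text
clock: 44.05
ee_pos: [0.5772, 0.1205, 0.1114]
orientation: [3.14, -0.004, -2.847]
wrist_force: [-0.1, -0.4, -1.2]
opening: 0.0235
gripper_force: 39.3
```

Emit:
{"method": "arm_command", "body": {
  "motion": [
    [0.9,[0,0,0],8.5],
    [0.9,[0,0,0],8.5],
    [0.9,[0,0,0],8.5],
    [0.9,[0,0,0],8.5],
    [0.9,[0,0,0],8.5],
    [0.9,[0,0,0],8.5],
    [0.9,[0,0,0],8.5],
    [0.9,[0,0,0],8.5],
    [0.9,[0,0,0],8.5],
    [0.9,[0,0,0],8.5],
    [0.9,[0,0,0],8.5],
    [0.9,[0,0,0],8.5]
  ]
}}

```text
clock: 45.25
ee_pos: [0.5768, 0.1165, 0.1125]
orientation: [-3.138, 0.001, 1.645]
wrist_force: [0.3, 0.1, 0.5]
opening: 0.0237
gripper_force: 39.3
```

Emit:
{"method": "arm_command", "body": {
  "motion": [
    [0.9,[0,0,0],0.9],
    [0.9,[0,0,0],0]
  ]
}}

```text
clock: 45.45
ee_pos: [0.5772, 0.1169, 0.1132]
orientation: [-3.14, 0.0, 1.639]
wrist_force: [-0.8, -0.3, -0.7]
opening: 0.024
gripper_force: 39.3
```

```bash
python3 - <<'E'
from bars import *
go([.5808,.1169,.027],1.636); s=sense(); print(s['opening'],s['ee_pos'],s['gripper_force'],s['orientation'])
E
```

```text
shift [-0.2  3.7 86.1] turn 0.2 q6 0.07407764129035853
0.024021137028239003 [0.57722345 0.1168941  0.11315099] 39.328338503837585 [-3.13953768e+00  3.69536391e-04  1.63888170e+00]
```

Emit:
{"method": "arm_command", "body": {
  "motion": [
    [0.9,[0,4,30],0],
    [0.9,[0,0,30],0],
    [0.9,[0,0,20],0],
    [0.9,[0,0,6],0],
    [0.9,[0,0,2],0],
    [0.9,[0,0,2],0],
    [0.9,[0,0,0],0]
  ]
}}

```text
clock: 46.15
ee_pos: [0.5826, 0.118, 0.0256]
orientation: [3.14, -0.0, 1.637]
wrist_force: [-0.0, 0.5, -1.0]
opening: 0.0239
gripper_force: 39.3
```

Not yet touching (force ≈ weight). Lower in small steps.

Emit:
{"method": "arm_command", "body": {
  "motion": [
    [0.9,[0,0,2],0],
    [0.9,[0,0,1],0],
    [0.9,[0,0,0],0]
  ]
}}

```text
clock: 46.45
ee_pos: [0.5827, 0.1181, 0.023]
orientation: [3.139, -0.0, 1.637]
wrist_force: [-1.4, -0.2, 4.9]
opening: 0.0236
gripper_force: 39.9
```

Emit:
{"method": "arm_command", "body": {
  "motion": [
    [0.9,[0,0,1.5],0],
    [0.9,[0,0,0],0]
  ]
}}

```text
clock: 46.65
ee_pos: [0.5827, 0.1181, 0.023]
orientation: [3.139, -0.0, 1.637]
wrist_force: [-5.5, -0.4, 12.7]
opening: 0.0234
gripper_force: 40.7
```

Emit:
{"method": "arm_command", "body": {
  "motion": [
    [0.9,[0,0,-2],0],
    [0.9,[2,0,0],0],
    [0.9,[2,0,0],0],
    [0.9,[0,0,0],0]
  ]
}}

```text
clock: 47.05
ee_pos: [0.5826, 0.1217, 0.023]
orientation: [3.139, 0.001, 1.636]
wrist_force: [0.3, -1.9, 5.2]
opening: 0.0238
gripper_force: 40.0
```

Emit:
{"method": "arm_command", "body": {
  "motion": [
    [0.9,[1,0,0],0],
    [0.9,[1,0,0],0],
    [0.9,[0,0,0],0]
  ]
}}

```text
clock: 47.35
ee_pos: [0.5826, 0.1233, 0.023]
orientation: [3.139, 0.001, 1.636]
wrist_force: [-0.2, -3.1, 6.5]
opening: 0.0237
gripper_force: 40.0
```

Emit:
{"method": "arm_command", "body": {
  "motion": [
    [0.9,[1,0,0],0],
    [0.9,[1,0,0],0],
    [0.9,[0,0,0],0]
  ]
}}

```text
clock: 47.65
ee_pos: [0.5825, 0.1234, 0.023]
orientation: [3.139, 0.005, 1.635]
wrist_force: [0.4, -8.7, 7.3]
opening: 0.0239
gripper_force: 40.1
```

Emit:
{"method": "arm_command", "body": {
  "motion": [
    [0.7,[-1,0,0],0],
    [0.6,[0,0,0],0],
    [0.6,[0,0,0],0],
    [0.6,[0,0,-15],0],
    [0.8,[0,0,-25],0],
    [1,[0,-15,0],0],
    [1,[0,-21,0],0],
    [1,[0,0,0],0],
    [1,[0,0,20],0],
    [1,[0,0,15],0],
    [1,[0,0,6],0],
    [1,[0,0,0],0]
  ],
  "newtons": 40
}}

```text
clock: 48.85
ee_pos: [0.5448, 0.1225, 0.0192]
orientation: [-3.139, 0.0, 1.637]
wrist_force: [0.2, -0.2, -0.3]
opening: 0.0001
gripper_force: 0.0
```

```bash
python3 - <<'E'
from bars import *
p=capture("scene"); s=sense(); print(s['opening'],s['ee_pos'],s['wrist_force'])
c=np.array([.5825,.1234]); 
for n in("top","scene"):
    p=capture(n); x,f,m=fit(p,"yel",[.5828,.1196,1.636],.012); R,t=pose2([.5666,.0358,.0654]); print(n,x,f,m,R.T@(x[:2]-t),x[2]-.0654-np.pi/2)
E
```

```text
-0.0001084698140960317 [0.54539254 0.1225437  0.02023735] [-0.54808732  0.37694768  0.35510545]Traceback (most recent call last):
  File "<stdin>", line 5, in <module>
  File "bars.py", line 10, in fit
    n,l,st,_=cv2.connectedComponentsWithStats(mm); mm=np.uint8(l==1+st[1:,4].argmax())*255
                                                                    ~~~~~~~~~~~~~~~^^
ValueError: attempt to get argmax of an empty sequence
```

Emit:
{"method": "arm_command", "body": {
  "motion": [
    [1,[-3,4,0],0],
    [1,[0,4,0],0],
    [1,[0,4,0],0],
    [1,[0,4,0],0],
    [1,[0,4,0],0],
    [1,[0,4,0],0],
    [1,[0,0,0],0]
  ]
}}

```text
clock: 49.65
ee_pos: [0.5703, 0.1213, 0.0209]
orientation: [3.141, -0.0, 1.636]
wrist_force: [-0.5, -0.1, 0.1]
opening: 0.0004
gripper_force: 0.0
```

Emit:
{"method": "arm_command", "body": {
  "motion": [
    [1,[0,3,0],0],
    [1,[0,3,0],0],
    [1,[0,0,0],0]
  ]
}}

```text
clock: 49.95
ee_pos: [0.5759, 0.1216, 0.0204]
orientation: [-3.142, -0.0, 1.636]
wrist_force: [-1.4, 0.2, -0.3]
opening: -0.0001
gripper_force: 0.0
```

Emit:
{"method": "arm_command", "body": {
  "motion": [
    [1,[0,2,0],0],
    [1,[0,2,0],0],
    [1,[0,0,0],0]
  ]
}}

```text
clock: 50.25
ee_pos: [0.5799, 0.1218, 0.0208]
orientation: [3.141, 0.0, 1.636]
wrist_force: [-1.0, 0.0, 0.1]
opening: 0.0002
gripper_force: 0.0
```

Emit:
{"method": "arm_command", "body": {
  "motion": [
    [1,[0,2,0],0],
    [1,[0,1,0],0],
    [1,[0,0,0],0]
  ]
}}

```text
clock: 50.55
ee_pos: [0.5811, 0.1218, 0.0206]
orientation: [-3.137, 0.0, 1.636]
wrist_force: [-7.8, -1.5, 3.2]
opening: -0.0001
gripper_force: 4.2
```

Emit:
{"method": "arm_command", "body": {
  "motion": [
    [1,[0,1,0],0],
    [1,[0,0,0],0],
    [1,[0,-4,0],0],
    [1,[0,0,-25],0],
    [1,[-22,11,0],0],
    [1,[-21,12,0],0],
    [1,[0,0,0],0],
    [1,[0,0,12],0],
    [1,[0,0,8],0],
    [1,[0,0,0],0]
  ]
}}

```text
clock: 51.55
ee_pos: [0.6036, 0.0811, 0.0229]
orientation: [-3.137, -0.0, 1.637]
wrist_force: [-0.1, -0.5, -1.4]
opening: 0.0002
gripper_force: 0.0
```

Emit:
{"method": "arm_command", "body": {
  "motion": [
    [1,[2,0,0],0],
    [1,[1,0,0],0],
    [1,[0,0,0],0]
  ]
}}

```text
clock: 51.85
ee_pos: [0.6052, 0.0836, 0.026]
orientation: [3.141, 0.0, 1.637]
wrist_force: [-0.4, -0.8, 0.0]
opening: 0.0004
gripper_force: 0.5
```

Emit:
{"method": "arm_command", "body": {
  "motion": [
    [1,[1,0,0],0],
    [1,[1,0,0],0],
    [1,[0,0,0],0]
  ]
}}

```text
clock: 52.15
ee_pos: [0.6052, 0.0837, 0.0262]
orientation: [3.142, 0.003, 1.636]
wrist_force: [-1.4, -7.2, 0.1]
opening: 0.0001
gripper_force: 3.3
```

Emit:
{"method": "arm_command", "body": {
  "motion": [
    [1,[-3,0,0],0],
    [0.6,[0,0,-30],0],
    [0.4,[0,0,-45],0],
    [0.4,[0,0,-45],0],
    [0.4,[-30,-20,0],0],
    [0.4,[-40,-20,0],0],
    [0.4,[-40,-20,0],0],
    [0.4,[-40,-20,0],0],
    [0.4,[-30,-20,0],0],
    [0.4,[0,0,0],0]
  ]
}}

```text
clock: 53.15
ee_pos: [0.5161, -0.1068, 0.1465]
orientation: [3.14, 0.001, 1.632]
wrist_force: [0.3, 0.4, 0.4]
opening: 0.0511
gripper_force: 0.0
```

```bash
python3 - <<'E'
from bars import *
R,t=pose2([.5666,.0358,.0654]); print(sense()['ee_pos'])
for n in("top","scene"):
    p=capture(n)
    try:
        x,f,m=fit(p,"yel",[.6046,.1207,1.636],.012); print(n,x,f,m,R.T@(x[:2]-t),x[2]-.0654-np.pi/2)
    except Exception as e: print(n,e)
    try: print(n,fit(p,"red",[.4163,-.3876,.08]))
    except Exception as e: print(n,e)
    for nm in("bar_red",):
        for q in outline_of(p,nm)[:2]: print(q["conf"],q["uv"],rect(p,q["mask"],.02))
go([.4163,-.3876,.15],3.22)
E
```

```text
[ 0.5161218  -0.10684212  0.14645464]
top [0.6062 0.1215 1.5755] 49.2 355 [0.04511613 0.08292879] -0.06069632679489656
top (array([ 0.4155, -0.3877,  0.0963]), np.float64(73.5), 370)
0.92 [499.7, 313.0] ((414.326171875, -383.08245849609375), (48.26436996459961, 30.964059829711914), 0.7212942838668823)
scene [0.594  0.1197 1.6969] 162.0 289 [0.03282457 0.08192995] 0.060703673205103614
scene (array([ 0.4015, -0.3868,  0.5614]), np.float64(168.1), 35)
0.62 [201.5, 216.0] ((453.1268615722656, -358.72833251953125), (5.970828056335449, 2.3727331161499023), 0.8967852592468262)
shift [-277.4 -120.3   -4.3] turn 89.3 q6 -0.3274984863519905
```

```bash
python3 - <<'E'
from bars import *
p=capture("top")
w=at_z(p,[(508,299.6),(509.6,324)],.02); print(w, np.arctan2(*(w[0]-w[1])[1::-1]))
g=p["frame"].astype(int); d=g[...,2]-g[...,1]
for v in range(300,325,3): 
    r=d[v,480:525]; print(v,r.max(),[round(float(np.interp(t,[0,1],[0,1])),2) for t in ()], 480+np.nonzero(r>r.max()/2)[0][[0,-1]])
E
```

```text
[[ 0.4394575  -0.39898939  0.02      ]
 [ 0.39039128 -0.39954626  0.02      ]] 0.011348748132052349
300 95 [] [496 507]
303 108 [] [496 508]
306 109 [] [496 508]
309 106 [] [496 508]
312 107 [] [496 508]
315 107 [] [496 508]
318 107 [] [497 509]
321 107 [] [497 509]
324 34 [] [497 509]
```

Emit:
{"method": "arm_command", "body": {
  "motion": [
    [0.4,[-33,-15,0],0],
    [0.4,[-34,-16,0],0],
    [0.4,[-34,-15,0],0],
    [0.4,[-34,-16,0],0],
    [0.4,[-34,-15,0],0],
    [0.4,[-34,-16,0],0],
    [0.4,[-35,-15,0],0],
    [0.4,[-35,-15,0],0],
    [0.4,[0,0,0],-8],
    [0.4,[0,0,0],-8],
    [0.4,[0,0,0],-8],
    [0.4,[0,0,0],-8]
  ]
}}

```text
clock: 54.6
ee_pos: [0.4137, -0.3835, 0.1455]
orientation: [3.141, -0.0, 2.203]
wrist_force: [0.4, -0.7, 0.0]
opening: 0.0512
gripper_force: 0.0
```

Emit:
{"method": "arm_command", "body": {
  "motion": [
    [0.4,[0,0,0],-8],
    [0.4,[0,0,0],-8],
    [0.4,[0,0,0],-8],
    [0.4,[0,0,0],-8],
    [0.4,[0,0,0],-8],
    [0.4,[0,0,0],-8],
    [0.4,[0,0,0],-7.5],
    [0.4,[0,0,0],0],
    [0.4,[0,0,0],0]
  ]
}}

```text
clock: 55.5
ee_pos: [0.4133, -0.3836, 0.1456]
orientation: [3.141, 0.0, -3.122]
wrist_force: [-0.1, -0.0, 0.2]
opening: 0.0511
gripper_force: 0.0
```

```bash
python3 - <<'E'
from bars import *
go([.410,-.3868,.009],3.16); s=sense(); print(s['ee_pos'],s['opening'])
p=capture("scene"); g=cv2.cvtColor(p["frame"],cv2.COLOR_BGR2HSV); m=cv2.inRange(g,(0,110,25),(7,255,255))|cv2.inRange(g,(173,110,25),(180,255,255)); m[:190]=0;m[240:]=0;m[:,:170]=0;m[:,230:]=0
ys,xs=np.nonzero(m);print(len(xs),xs.mean(),ys.mean(),proj(p,[[.415,-.3867,.01]]))
E
```

```text
shift [  3.4  -3.1 136.6] turn 0.1 q6 -2.3994427970705496
[ 0.41330863 -0.38363188  0.14564144] 0.05113475207636216
65 199.1846153846154 209.98461538461538 [[199.08043643 209.07051964]]
```

Emit:
{"method": "arm_command", "body": {
  "motion": [
    [0.5,[3,-3,30],0],
    [0.5,[0,0,35],0],
    [0.5,[0,0,30],0],
    [0.5,[0,0,25],0],
    [0.5,[0,0,13],0],
    [0.5,[0,0,4],0],
    [0.5,[0,0,0],0],
    [0.9,[0,0,0],0],
    [0.9,[0,0,0],0],
    [0.9,[0,0,0],0],
    [0.9,[0,0,0],0]
  ],
  "newtons": 40
}}

```text
clock: 56.65
ee_pos: [0.4104, -0.3883, 0.0109]
orientation: [-3.139, 0.002, -3.12]
wrist_force: [0.0, 0.1, 6.9]
opening: 0.0237
gripper_force: 40.5
```

Emit:
{"method": "arm_command", "body": {
  "motion": [
    [0.9,[0,0,0],0],
    [0.9,[0,0,-10],0],
    [0.9,[0,0,-30],0],
    [0.9,[0,0,-40],0],
    [0.9,[0,0,-20],0],
    [0.9,[0,0,0],0]
  ]
}}

```text
clock: 57.25
ee_pos: [0.4109, -0.3887, 0.1138]
orientation: [-3.136, 0.005, -3.12]
wrist_force: [0.4, 0.1, -0.7]
opening: 0.0236
gripper_force: 39.8
```

```bash
python3 - <<'E'
from bars import *
# red bay center (.6102,.0359): 24 mm off fence, 6 mm off stop, +? grasp offset handled
R,t=pose2([.5666,.0358,.0654]); c=R@np.array([.0435-.023,-.0028-.006])+t; print(c)
s=sense(); print(s['ee_pos'],s['opening'])
go([*(c+R@np.array([0,.005])),.1],s['orientation'][2]%(2*np.pi))
E
```

```text
[0.58763128 0.02835856]
[ 0.41088409 -0.38874214  0.11376032] 0.02360039292554205
shift [-185.6  418.2   12.3] turn 0.0 q6 -2.4105779473648665
```

Emit:
{"method": "arm_command", "body": {
  "motion": [
    [0.9,[-8,19,0],0],
    [0.9,[-17,38,0],0],
    [0.9,[-17,38,0],0],
    [0.9,[-17,38,0],0],
    [0.9,[-17,38,0],0],
    [0.9,[-17,38,0],0],
    [0.9,[-17,38,0],0],
    [0.9,[-17,38,0],0],
    [0.9,[-17,38,0],0],
    [0.9,[-17,38,0],0],
    [0.9,[-17,38,0],0],
    [0.9,[-8,19,0],0]
  ]
}}

```text
clock: 58.45
ee_pos: [0.5861, 0.0379, 0.1069]
orientation: [3.14, -0.003, -3.117]
wrist_force: [0.3, -0.3, -1.9]
opening: 0.0237
gripper_force: 39.8
```

Emit:
{"method": "arm_command", "body": {
  "motion": [
    [0.9,[0,0,0],8],
    [0.9,[0,0,0],8],
    [0.9,[0,0,0],8],
    [0.9,[0,0,0],8],
    [0.9,[0,0,0],8],
    [0.9,[0,0,0],8],
    [0.9,[0,0,0],8],
    [0.9,[0,0,0],8],
    [0.9,[0,0,0],8],
    [0.9,[0,0,0],8],
    [0.9,[0,0,0],7.5],
    [0.9,[0,0,0],0]
  ]
}}

```text
clock: 59.65
ee_pos: [0.5855, 0.0347, 0.107]
orientation: [-3.139, -0.0, 1.635]
wrist_force: [0.5, -0.4, -1.1]
opening: 0.0236
gripper_force: 39.8
```

```bash
python3 - <<'E'
from bars import *
R,t=pose2([.5666,.0358,.0654]); c=R@np.array([.0435-.023,-.0028-.006+.005])+t
s=sense(); print(s['ee_pos'],s['opening']); go([*c,.026],1.636)
E
```

```text
[0.58547186 0.03468476 0.10704347] 0.023588760346461745
shift [-1.5  2.  81. ] turn -0.0 q6 -0.06332705305209158
```

Emit:
{"method": "arm_command", "body": {
  "motion": [
    [0.9,[-2,2,30],0],
    [0.9,[0,0,30],0],
    [0.9,[0,0,18],0],
    [0.9,[0,0,3],0],
    [0.9,[0,0,2],0],
    [0.9,[0,0,0],0]
  ]
}}

```text
clock: 60.25
ee_pos: [0.5889, 0.0328, 0.0267]
orientation: [3.14, 0.0, 1.638]
wrist_force: [0.3, -0.6, -0.0]
opening: 0.0238
gripper_force: 39.8
```

Emit:
{"method": "arm_command", "body": {
  "motion": [
    [0.9,[0,0,1],0],
    [0.9,[0,0,0],0]
  ]
}}

```text
clock: 60.45
ee_pos: [0.5891, 0.0328, 0.0259]
orientation: [3.14, 0.0, 1.637]
wrist_force: [-0.4, 0.4, -1.8]
opening: 0.0234
gripper_force: 39.8
```

Emit:
{"method": "arm_command", "body": {
  "motion": [
    [0.9,[0,0,2],0],
    [0.9,[0,0,1.5],0],
    [0.9,[0,0,0],0]
  ]
}}

```text
clock: 60.75
ee_pos: [0.5889, 0.0328, 0.0229]
orientation: [3.14, 0.0, 1.637]
wrist_force: [-1.5, -0.5, 5.5]
opening: 0.0241
gripper_force: 40.5
```

Emit:
{"method": "arm_command", "body": {
  "motion": [
    [0.9,[2,0,0],0],
    [0.9,[2,0,0],0],
    [0.9,[1,0,0],0],
    [0.9,[0,0,0],0]
  ]
}}

```text
clock: 61.15
ee_pos: [0.5892, 0.0373, 0.0229]
orientation: [3.139, 0.001, 1.636]
wrist_force: [0.3, -2.8, 4.8]
opening: 0.0236
gripper_force: 40.5
```

Emit:
{"method": "arm_command", "body": {
  "motion": [
    [0.9,[1,0,0],0],
    [0.9,[1,0,0],0],
    [0.9,[0,0,0],0]
  ]
}}

```text
clock: 61.45
ee_pos: [0.5891, 0.0392, 0.0229]
orientation: [3.139, 0.001, 1.636]
wrist_force: [0.3, -3.0, 4.8]
opening: 0.0235
gripper_force: 40.5
```

Emit:
{"method": "arm_command", "body": {
  "motion": [
    [0.9,[1,0,0],0],
    [0.9,[1,0,0],0],
    [0.9,[0,0,0],0]
  ]
}}

```text
clock: 61.75
ee_pos: [0.589, 0.041, 0.0229]
orientation: [3.139, 0.002, 1.636]
wrist_force: [0.1, -3.2, 5.4]
opening: 0.0238
gripper_force: 40.5
```

Emit:
{"method": "arm_command", "body": {
  "motion": [
    [0.9,[1,0,0],0],
    [0.9,[0,0,0],0]
  ]
}}

```text
clock: 61.95
ee_pos: [0.589, 0.0411, 0.0229]
orientation: [3.139, 0.003, 1.636]
wrist_force: [0.3, -5.6, 5.5]
opening: 0.0236
gripper_force: 40.5
```

Emit:
{"method": "arm_command", "body": {
  "motion": [
    [0.7,[-1,0,0],0],
    [0.6,[0,0,0],0],
    [0.6,[0,0,0],0],
    [0.6,[0,0,-15],0],
    [0.8,[0,0,-25],0],
    [1,[0,-15,0],0],
    [1,[0,-21,0],0],
    [1,[0,0,0],0],
    [1,[0,0,20],0],
    [1,[0,0,15],0],
    [1,[0,0,5],0],
    [1,[0,0,0],0]
  ]
}}

```text
clock: 63.15
ee_pos: [0.5513, 0.0395, 0.0199]
orientation: [-3.139, -0.0, 1.637]
wrist_force: [0.0, 0.7, -0.7]
opening: 0.0002
gripper_force: 0.0
```

Emit:
{"method": "arm_command", "body": {
  "motion": [
    [1,[-3,4,0],0],
    [1,[0,4,0],0],
    [1,[0,4,0],0],
    [1,[0,4,0],0],
    [1,[0,4,0],0],
    [1,[0,4,0],0],
    [1,[0,4,0],0],
    [1,[0,2,0],0],
    [1,[0,0,0],0]
  ]
}}

```text
clock: 64.05
ee_pos: [0.5824, 0.0385, 0.0211]
orientation: [3.141, -0.0, 1.636]
wrist_force: [-0.6, 0.2, 0.7]
opening: -0.0001
gripper_force: 0.3
```

Emit:
{"method": "arm_command", "body": {
  "motion": [
    [1,[0,2,0],0],
    [1,[0,1,0],0],
    [1,[0,0,0],0]
  ]
}}

```text
clock: 64.35
ee_pos: [0.5851, 0.0387, 0.021]
orientation: [-3.142, -0.0, 1.636]
wrist_force: [0.7, -0.2, 1.6]
opening: 0.0005
gripper_force: 0.4
```

Emit:
{"method": "arm_command", "body": {
  "motion": [
    [1,[0,1,0],0],
    [1,[0,1,0],0],
    [1,[0,0,0],0]
  ]
}}

```text
clock: 64.65
ee_pos: [0.5865, 0.0385, 0.021]
orientation: [-3.14, 0.0, 1.636]
wrist_force: [-5.0, -1.9, 2.6]
opening: -0.0003
gripper_force: 2.4
```

Emit:
{"method": "arm_command", "body": {
  "motion": [
    [1,[0,1,0],0],
    [1,[0,0,0],0]
  ]
}}

```text
clock: 64.85
ee_pos: [0.5866, 0.0385, 0.021]
orientation: [-3.138, 0.0, 1.636]
wrist_force: [-7.6, -2.2, 4.6]
opening: -0.0001
gripper_force: 4.6
```

Emit:
{"method": "arm_command", "body": {
  "motion": [
    [1,[0,-5,0],0],
    [1,[0,0,-25],0],
    [1,[-22,12,0],0],
    [1,[-23,12,0],0],
    [1,[0,0,0],0],
    [1,[0,0,12],0],
    [1,[0,0,8],0],
    [1,[0,0,0],0]
  ]
}}

```text
clock: 65.65
ee_pos: [0.6081, -0.0039, 0.0233]
orientation: [-3.137, -0.001, 1.637]
wrist_force: [-0.3, 0.4, -0.1]
opening: 0.0003
gripper_force: 0.0
```

Emit:
{"method": "arm_command", "body": {
  "motion": [
    [1,[2,0,0],0],
    [1,[1,0,0],0],
    [1,[0,0,0],0]
  ]
}}

```text
clock: 65.95
ee_pos: [0.6099, -0.0015, 0.0267]
orientation: [3.141, 0.0, 1.637]
wrist_force: [-0.6, 1.0, -0.1]
opening: -0.0
gripper_force: 0.0
```

Emit:
{"method": "arm_command", "body": {
  "motion": [
    [1,[1,0,0],0],
    [1,[1,0,0],0],
    [1,[0,0,0],0]
  ]
}}

```text
clock: 66.25
ee_pos: [0.6099, -0.0012, 0.0268]
orientation: [3.141, 0.003, 1.636]
wrist_force: [0.5, -5.2, -0.0]
opening: 0.0
gripper_force: 2.7
```

Emit:
{"method": "arm_command", "body": {
  "motion": [
    [1,[1,0,0],0],
    [1,[0,0,0],0],
    [1,[-3,0,0],0],
    [1,[0,0,-30],0],
    [0.5,[0,0,-45],0],
    [0,[0,0,-45],0],
    [0,[-20,-45,-30],0],
    [0,[-30,-45,-30],0],
    [0,[-30,-45,0],0],
    [0,[-30,-45,0],0],
    [0,[-30,-30,0],0],
    [0,[0,0,0],0]
  ]
}}

```text
clock: 67.45
ee_pos: [0.4276, -0.1436, 0.1974]
orientation: [3.14, 0.001, 1.632]
wrist_force: [0.8, 0.8, 0.1]
opening: 0.0857
gripper_force: 0.0
```

```bash
python3 - <<'E'
from bars import *
q=capture('top');p=capture('scene'); print(sense()['ee_pos'])
R,t=pose2([.5666,.0358,.0654])
for nm,x0 in(("yel",[.6046,.1207,1.636]),("red",[.6102,.0359,1.636])):
    x,f,m=fit(q,nm,x0,.012); print(nm,x,f,m,R.T@(x[:2]-t))
o=np.zeros((600,800,3),np.uint8)
o[:,:400]=cv2.resize(q['frame'][130:340,80:520],(800,382))[:0].shape and 0
a=cv2.resize(q['frame'][195:275,225:370],(435,240),interpolation=cv2.INTER_CUBIC)
b=cv2.resize(p['frame'][190:370,150:560],(800,351),interpolation=cv2.INTER_CUBIC)
c=cv2.resize(q['frame'][130:340,80:520],(360,172),interpolation=cv2.INTER_AREA)
o[:240,:435]=a;o[:172,440:800]=c;o[245:596]=b
cv2.imwrite('pics/final.png',o)
E
```

```text
[ 0.42980053 -0.14121557  0.19700934]
yel [0.6062 0.1215 1.5755] 49.2 355 [0.04511613 0.08292879]
red [0.6117 0.0359 1.7391] 72.4 319 [ 0.04501012 -0.00284765]
```

View pics/final.png

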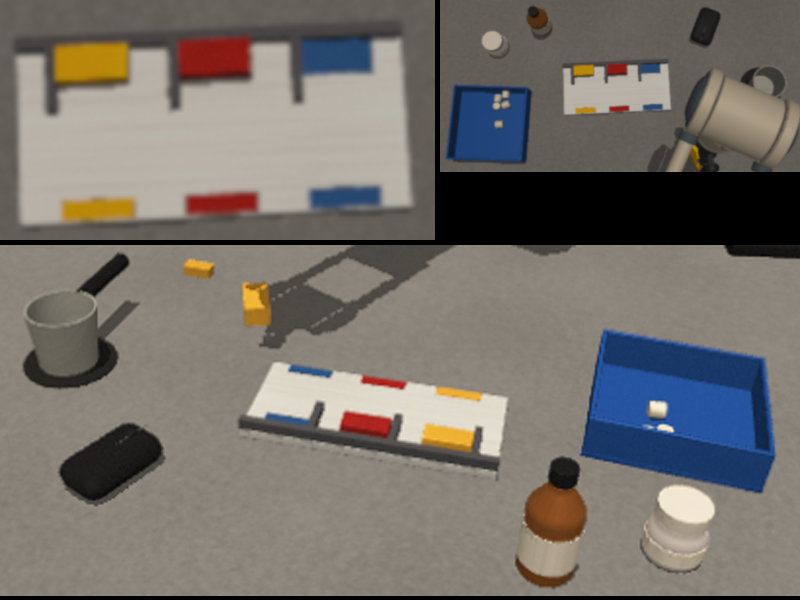

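The final picture shows both bars flush in their bays, five pellets in the tray, the cup upright and empty on the mat, and the bystanders where they were.

```bash
python3 -c "
from station import *
print(sign_off())"
```

```text
the job is handed in; nothing more can be done
None
```

The job is handed in at about 68 s of the 210 s: all five pellets are in the tray, the empty cup stands on the mat, and the red and yellow bars are registered (no blue bar was present); the cup did slip from the gripper once, landing upright in the tray with no pellets lost.

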